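# Hang the rinsed fluid bottles to drain and scrap the bent ones

### The arm

A 6-joint arm with a two-finger parallel gripper is mounted at the origin on the work surface. World frame = base frame: x ahead of the robot, y to its left, z up, the work surface at z = 0. Lengths are in m, angles in rad, forces in N, time in s.
With the tool pointing down it reaches from about 0.3 to 0.75 m from the base axis. Payload 8.5 kg.
Tool frame: the origin (TCP) lies at the very end of the fingers, on their centre line; the grasp point (between the pads) lies 19 mm behind it; z points along the fingers, y is the direction in which the jaws open and shut (so a half turn about z gives the same grasp; the last joint's range is limited). The gripper opens to 85 mm and grips with 20 to 120 N. Pads are 22 mm wide; open, the fingers measure 114 mm over their backs; the gripper's body (76 mm by 85 mm) begins 54 mm behind the grasp point. The pads swing forward as they close: fully open they stand 13 mm farther back than shut.
Start: joints at [1.119, 0.381, 1.297, -0, 1.464, -0.215], TCP at [0.129, 0.535, 0.194] pointing down, gripper open.
Joint ranges: [-3.11, 3.11], [-0.89, 2.33], [0.22, 2.48], [-1.42, 4.56], [0.17, 2.85], [-2.88, 2.88]. Speed limits (rad/s): [2.39, 2.39, 3.14, 3.14, 3.14, 3.14].

### API

Orientations are given as a unit quaternion [x, y, z, w].
In Python, from rig import sense, capture, camera_model, close_job gives the robot as it stands.
- The arm moves only by the tool servo_tool, never from a script. Its argument "increments" is one flat list of numbers, 7 for each row, row after row: the shift along the tool's x, y, z in cm, then the turn, a rotation vector about the tool's x, y, z in rad, then the closure, from -1 (fully open) to 1 (shut). In form: [x, y, z, rx, ry, rz, grip, x, y, z, rx, ry, rz, grip, ...]. A call has 1 to 10 rows; each row shifts and turns the commanded pose from where the row before left it, along the tool's axes as they then stand; what a row does not reach is not made up. A row lasts 1/12 s, in which the tool goes at most 41.7 mm and 7.16 degrees, less where a joint would pass 70% of its speed; a pose out of reach is approached as far as the arm can. A call is refused whole if a number of a shift passes 4.17 or a number of a turn 0.125, either way. A call with a gripper value outside its range is refused whole. The fingers move at their own pace and stop on an object; the grip force is fixed at half the most. Time passes only in rows, so rows that do not move let the fingers close. It gives the time, the measured TCP pose, the force and the opening at its end, in the units of the state.
- sense(): the state, without advancing time (a new reading comes with each control period).
- capture(name): name is "scene" or "side" or "wrist"; returns the picture (420x560x3 uint8, blue, green, red); there is no depth.
- camera_model(name): a dict with "camera_matrix" (3x3 intrinsics, pixels), "k1" (the pictures are not rectified: a ray, as slopes to the right and down, at radius r is drawn at 1 + k1 r^2 times it, then the intrinsics apply), "rvec" (rotation vector, rad) and "tvec" (3), from world to camera coordinates, as OpenCV has them; the wrist camera has in their place "hand_eye" (4x4, takes a point from camera to tool coordinates, whose origin is the TCP and whose axes are the flange's). Camera axes: x right, y down, z forward; pixel columns grow to the right and rows downward; lengths in m; the calibration is good to about 2 mm. A picture is of the moment at which its call begins: read the wrist's pose just before it. camera_model takes no time and is no camera call.
- close_job(): hands the job in, once; it reports no verdict.
The state is a dict: "t": time; "joint_pos": joint angles; "qvel": joint speeds; "joint_efforts": joint torques, N m; "ee_pos": TCP position; "tool_rot": TCP orientation; "force": force on the tool from outside, world axes, zero at the start; "moment": the same for the moment, N m; "gripper_width": finger opening in m.
Only numpy, scipy, OpenCV 4.12 (cv2) and the standard library are available. Lean on these libraries where they do the work, as an engineer would, in place of code of your own. Each camera call takes 0.05 s, during which the arm holds its last target.

### The job

The rinsed cutting-fluid bottles lie on the rubber mat: hang every sound one upside down on its own peg of the draining rack, with its neck slid all the way down over the peg, and throw every bottle with a bent neck into the red waste tin. Put the lid properly back on the tin when you have finished, and leave the tools lying about on the bench alone.

Things in the scene. Friction and masses are not known exactly. Their poses are not given: they have to be found in the camera images.
- bottle_1: empty white plastic bottle, 60 g, yellow label: hollow square body 44 x 44 x 88 mm, then a round neck to 140 mm (27 mm outside, bore 20; a 31 mm flange 15 mm up the neck). Lies on its side on the mat, neck roughly towards the robot. Origin: centre of its base, on the axis, 22 mm above the mat. x: along the body from base to neck; y, z: across its flats. Sound or bent-necked: see its mouth. May be absent.
- bottle_1_mouth (a point): centre of that bottle's open mouth. Sound bottle: on the body's x axis, 140 mm from the origin. Bent neck: about 130 mm along x and 28 mm off to the side (the neck leans 40 degrees sideways; the body itself is undamaged).
- bottle_2: empty white plastic bottle, 60 g, yellow label: hollow square body 44 x 44 x 88 mm, then a round neck to 140 mm (27 mm outside, bore 20; a 31 mm flange 15 mm up the neck). Lies on its side on the mat, neck roughly towards the robot. Origin: centre of its base, on the axis, 22 mm above the mat. x: along the body from base to neck; y, z: across its flats. Sound or bent-necked: see its mouth. May be absent.
- bottle_2_mouth (a point): centre of that bottle's open mouth. Sound bottle: on the body's x axis, 140 mm from the origin. Bent neck: about 130 mm along x and 28 mm off to the side (the neck leans 40 degrees sideways; the body itself is undamaged).
- bottle_3: empty white plastic bottle, 60 g, yellow label: hollow square body 44 x 44 x 88 mm, then a round neck to 140 mm (27 mm outside, bore 20; a 31 mm flange 15 mm up the neck). Lies on its side on the mat, neck roughly towards the robot. Origin: centre of its base, on the axis, 22 mm above the mat. x: along the body from base to neck; y, z: across its flats. Sound or bent-necked: see its mouth. May be absent.
- bottle_3_mouth (a point): centre of that bottle's open mouth. Sound bottle: on the body's x axis, 140 mm from the origin. Bent neck: about 130 mm along x and 28 mm off to the side (the neck leans 40 degrees sideways; the body itself is undamaged).
- bottle_4: empty white plastic bottle, 60 g, yellow label: hollow square body 44 x 44 x 88 mm, then a round neck to 140 mm (27 mm outside, bore 20; a 31 mm flange 15 mm up the neck). Lies on its side on the mat, neck roughly towards the robot. Origin: centre of its base, on the axis, 22 mm above the mat. x: along the body from base to neck; y, z: across its flats. Sound or bent-necked: see its mouth. May be absent.
- bottle_4_mouth (a point): centre of that bottle's open mouth. Sound bottle: on the body's x axis, 140 mm from the origin. Bent neck: about 130 mm along x and 28 mm off to the side (the neck leans 40 degrees sideways; the body itself is undamaged).
- bottle_5: empty white plastic bottle, 60 g, yellow label: hollow square body 44 x 44 x 88 mm, then a round neck to 140 mm (27 mm outside, bore 20; a 31 mm flange 15 mm up the neck). Lies on its side on the mat, neck roughly towards the robot. Origin: centre of its base, on the axis, 22 mm above the mat. x: along the body from base to neck; y, z: across its flats. Sound or bent-necked: see its mouth. May be absent.
- bottle_5_mouth (a point): centre of that bottle's open mouth. Sound bottle: on the body's x axis, 140 mm from the origin. Bent neck: about 130 mm along x and 28 mm off to the side (the neck leans 40 degrees sideways; the body itself is undamaged).
- mat: black rubber mat 180 x 540 x 4 mm, fixed to the bench; the bottles lie on it. Origin: centre of its underside, y along its length.
- rack: draining rack, fixed: low steel drip pan 140 (x) x 290 (y) mm, rim 16 mm high, with three steel pegs 100 mm apart in a row along y. The pegs lean 25 degrees from vertical towards the rack's +x side (away from the robot). Each is a round bar 13 mm thick, tapered to a 5 mm point over its last 25 mm, rising out of a green steel cross (38 mm across) on which a bottle's mouth rests. Origin: centre of its underside; z up.
- peg_1 (a point): foot of peg 1: on the peg's axis, level with the top of the green cross, 34 mm above the bench; the centre of the mouth of a bottle that is fully down comes here. The tip ends 75 mm up the leaning axis from here.
- peg_2 (a point): foot of peg 2: on the peg's axis, level with the top of the green cross, 34 mm above the bench; the centre of the mouth of a bottle that is fully down comes here. The tip ends 75 mm up the leaning axis from here.
- peg_3 (a point): foot of peg 3: on the peg's axis, level with the top of the green cross, 34 mm above the bench; the centre of the mouth of a bottle that is fully down comes here. The tip ends 75 mm up the leaning axis from here.
- tin: red sheet-steel waste tin, fixed: open-topped box 130 (x) x 200 (y) x 115 mm high, walls and floor 4 mm. Origin: centre of its underside; z up.
- tin_rim (a point): centre of the tin's mouth, level with its rim, 115 mm above the bench.
- lid: red lift-off lid of the tin, 250 g: plate 138 (x) x 208 (y) x 4 mm, under it a plug 112 x 182 x 8 mm deep that enters the rim with 5 mm play all round. On top a bar handle: round bar 12 mm thick, 84 mm long along y, centre line 36 mm above the origin. Origin: centre of the plate's underside, which rests on the rim (at tin_rim when closed; 8 mm up when laid on the bench); z up.
- knife: yellow snap-off knife, 150 x 26 x 16 mm, lying on the bench; to be left alone. Origin: centre of its underside.
- square: try square with wooden stock 110 mm and steel blade 160 mm, lying on the bench; to be left alone. Origin: under the middle of the stock.
- file: flat file with orange handle, 265 mm long, lying on the bench; to be left alone. Origin: under its middle.
There are look-alikes about, which are no part of the job. Of the things that look like the tin, the larger one is meant.

How it is judged:
At the end, for the whole second after the job is handed in: Every sound bottle is neck down on a peg (neck at most 38 degrees from straight down), the centre of its mouth within 12 mm of the foot of that peg; every bent-necked bottle is inside the tin; the lid lies flat, its origin within 10 mm of the rim centre; all at rest (angle between each of bottle_1, bottle_3, bottle_5's own x axis and vertical above 2.47 rad and (distance between bottle_1_mouth and peg_1 below 0.012 m or distance between bottle_1_mouth and peg_2 below 0.012 m or distance between bottle_1_mouth and peg_3 below 0.012 m) and linear speed of each of bottle_1, bottle_3, bottle_5, bottle_2, bottle_4, lid below 0.03 m/s and (distance between bottle_3_mouth and peg_1 below 0.012 m or distance between bottle_3_mouth and peg_2 below 0.012 m or distance between bottle_3_mouth and peg_3 below 0.012 m) and (distance between bottle_5_mouth and peg_1 below 0.012 m or distance between bottle_5_mouth and peg_2 below 0.012 m or distance between bottle_5_mouth and peg_3 below 0.012 m) and x of bottle_2 in the frame of tin between -0.065 and 0.065 m and y of bottle_2 in the frame of tin between -0.1 and 0.1 m and z of bottle_2 in the frame of tin between 0 and 0.115 m and x of bottle_4 in the frame of tin between -0.065 and 0.065 m and y of bottle_4 in the frame of tin between -0.1 and 0.1 m and z of bottle_4 in the frame of tin between 0 and 0.115 m and distance between lid and tin_rim below 0.01 m and angle between lid's own z axis and vertical below 0.05 rad); the robot touches nothing.
It fails at once if the knife is moved more than 30 mm (distance of knife from where it was at the start of the episode above 0.03 m).
It fails at once if the square is moved more than 30 mm (distance of square from where it was at the start of the episode above 0.03 m).
It fails at once if the file is moved more than 30 mm (distance of file from where it was at the start of the episode above 0.03 m).
Of bottle_1, bottle_3, bottle_5 only 2 to 3 are there at a start; the rules pass over those that are not, and their reading is None.
Of bottle_2, bottle_4 only 1 to 2 are there at a start; the rules pass over those that are not, and their reading is None.
At some moment in a run one of bottle_1, bottle_2, bottle_3, bottle_4, bottle_5, lid may be knocked a few centimetres aside while the robot is not near it.
It also fails if it takes over 210 s, if anything falls off the work surface, if the arm or the gripper's body presses on something with over 40 N, if the wrist force passes 120 N, or if a joint passes its speed limit or range.

## Working session

There is one attempt and no reset: what is moved stays moved. The work goes in short steps, Python scripts to look and compute and a tool call to move; the robot and the scene stay as the last step left them, time stands still between calls to the robot, and variables do not carry over. Pictures are saved under pics/ and viewed, and the job is handed in when it is done.

Besides the shell and the picture viewer there is one more tool, called after ">>>" as name(argument=value, ...), one argument or row to a line, values as JSON. servo_tool: Moves the arm, as the interface text tells. Its arguments: {"type":"object","properties":{"increments":{"type":"array","items":{"type":"number"}}},"required":["increments"]}

```bash
ls; mkdir -p pics; python3 - <<'E'
from rig import sense,capture,camera_model
import cv2
print(sense())
for n in ["scene","side","wrist"]:
    print(n,camera_model(n)); cv2.imwrite(f"pics/{n}0.png",capture(n))
E
```

```text
pics
{'t': 0.0, 'joint_pos': array([ 1.11870415e+00,  3.81226565e-01,  1.29828288e+00, -1.24635034e-05,
        1.46359413e+00, -2.15295315e-01]), 'qvel': array([-0.00182704, -0.00018096, -0.00131845,  0.000431  ,  0.00031072,
        0.00235243]), 'joint_efforts': array([-2.12554609e-03, -4.48462808e+01, -2.31286311e+01, -2.72622983e-04,
        4.63146600e-03,  3.68149031e-06]), 'ee_pos': array([0.12886995, 0.53432576, 0.19348795]), 'tool_rot': array([ 1.18121300e-01,  9.92998886e-01, -7.15816213e-04, -2.41585686e-04]), 'force': array([-0.24715309,  0.10798834,  0.75625484]), 'moment': array([-0.03386028,  0.00764051, -0.07063613]), 'gripper_width': 0.08541045009388297}
scene {'camera_matrix': array([[424.2228826 ,   0.        , 279.71674111],
       [  0.        , 424.2228826 , 209.12792496],
       [  0.        ,   0.        ,   1.        ]]), 'k1': -0.013088143335856606, 'rvec': array([ 1.71104139,  1.47056642, -0.80135906]), 'tvec': array([-0.0601255 , -0.18140453,  1.86404625])}
side {'camera_matrix': array([[422.57840437,   0.        , 283.69348116],
       [  0.        , 422.57840437, 209.99286558],
       [  0.        ,   0.        ,   1.        ]]), 'k1': -0.04994388044812317, 'rvec': array([ 2.20326568, -0.38008102,  0.20948047]), 'tvec': array([-0.49520105,  0.17430873,  1.15226421])}
wrist {'camera_matrix': array([[305.8487188 ,   0.        , 277.66400228],
       [  0.        , 305.8487188 , 207.43580119],
       [  0.        ,   0.        ,   1.        ]]), 'k1': -0.0664165130100572, 'hand_eye': array([[ 4.33105874e-04, -9.47158700e-01, -3.20765037e-01,
         8.22812659e-02],
       [ 9.99999832e-01,  5.33688585e-04, -2.25654222e-04,
         8.23407065e-04],
       [ 3.84918998e-04, -3.20764886e-01,  9.47158772e-01,
        -1.78641433e-01],
       [ 0.00000000e+00,  0.00000000e+00,  0.00000000e+00,
         1.00000000e+00]])}
```

View pics/scene0.png

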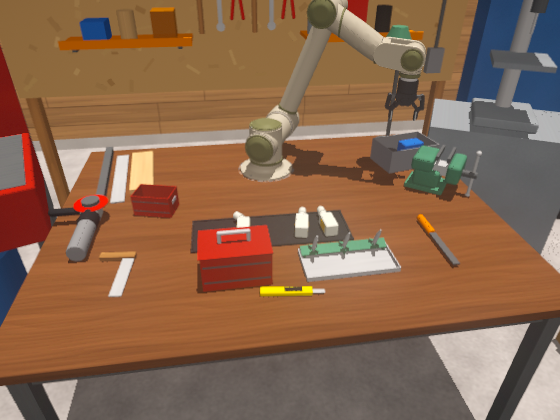

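View pics/side0.png

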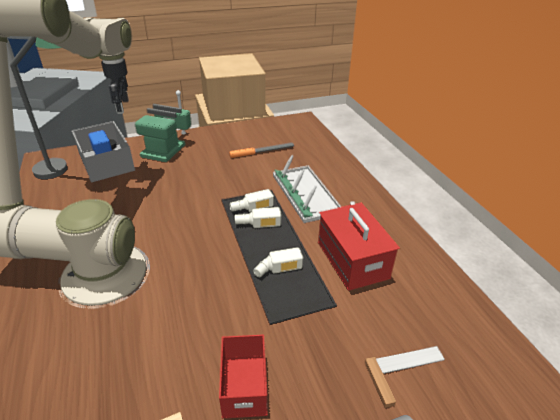

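View pics/wrist0.png

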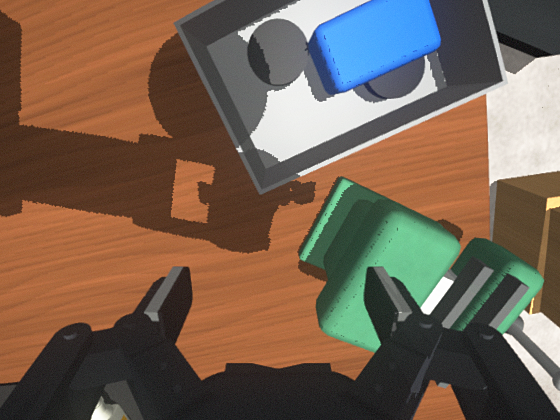

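The scene shows three bottles on the mat: one bent at side (280,262), and two apparently sound at (262,202) and (265,217). The lidded tin is at side (357,245), the rack at (308,192), and the small open tin at (243,375) is the look-alike. I'll enlarge these areas.

```bash
cat > h.py <<'E'
import numpy as np,cv2
from rig import sense,capture,camera_model
from scipy.spatial.transform import Rotation as R
def cam(n,st=None):
    m=camera_model(n);K=m["camera_matrix"];k1=m["k1"]
    if n=="wrist":
        st=st or sense(); T=np.eye(4);T[:3,:3]=R.from_quat(st["tool_rot"]).as_matrix();T[:3,3]=st["ee_pos"]
        X=np.linalg.inv(T@m["hand_eye"])
    else:
        X=np.eye(4);X[:3,:3]=cv2.Rodrigues(m["rvec"])[0];X[:3,3]=m["tvec"]
    return K,k1,X
def proj(c,P):
    K,k1,X=c;P=np.atleast_2d(P)
    return cv2.projectPoints(P,cv2.Rodrigues(X[:3,:3])[0],X[:3,3],K,np.array([k1,0,0,0.]))[0].reshape(-1,2)
def ray(c,uv):
    K,k1,X=c
    n=cv2.undistortPoints(np.array([[uv]],float),K,np.array([k1,0,0,0.])).ravel()
    d=X[:3,:3].T@np.array([n[0],n[1],1]);o=-X[:3,:3].T@X[:3,3]
    return o,d/np.linalg.norm(d)
def atz(c,uv,z):
    o,d=ray(c,uv);return o+d*(z-o[2])/d[2]
def tri(obs):
    A=np.zeros((3,3));b=np.zeros(3)
    for c,uv in obs:
        o,d=ray(c,uv);M=np.eye(3)-np.outer(d,d);A+=M;b+=M@o
    p=np.linalg.solve(A,b)
    return p,[np.linalg.norm(proj(c,p)[0]-uv) for c,uv in obs]
def crop(img,x0,y0,x1,y1,s,fn):
    im=cv2.resize(img[y0:y1,x0:x1],None,fx=s,fy=s,interpolation=cv2.INTER_CUBIC)
    for x in range((x0//20+1)*20,x1,20):
        cv2.line(im,((x-x0)*s,0),((x-x0)*s,6),(0,255,255),1);cv2.putText(im,str(x),((x-x0)*s-10,18),0,.4,(0,255,255),1)
    for y in range((y0//20+1)*20,y1,20):
        cv2.line(im,(0,(y-y0)*s),(6,(y-y0)*s),(0,255,255),1);cv2.putText(im,str(y),(8,(y-y0)*s+4),0,.4,(0,255,255),1)
    cv2.imwrite(fn,im)
E
python3 - <<'E'
from h import *
s=cv2.imread("pics/side0.png");crop(s,215,145,405,295,4,"pics/s1.png")
s=cv2.imread("pics/scene0.png");crop(s,180,195,410,305,3,"pics/c1.png")
E
```

```text
(no output)
```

View pics/s1.png

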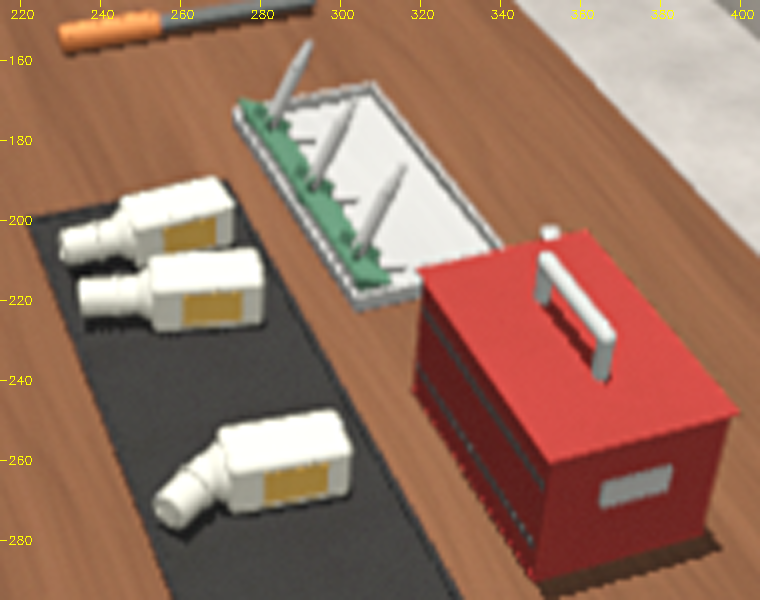

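View pics/c1.png

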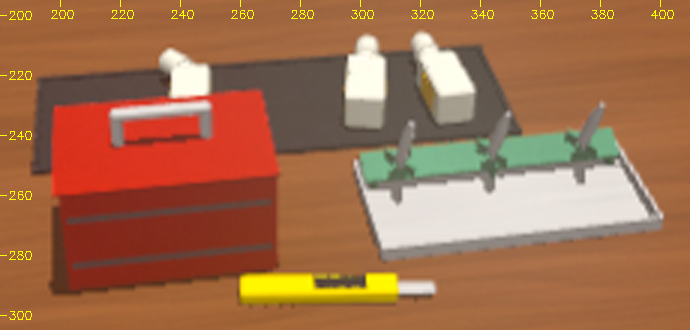

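The enlarged views show two sound bottles, A and B, and one bent bottle, C. The mat is fully visible in the side view, so there are only three. Next I'll measure their positions.

```bash
python3 - <<'E'
from h import *
S=cam("side");C=cam("scene")
np.set_printoptions(precision=3,suppress=True)
p=lambda x,y:(215+x/4,145+y/4)
q=lambda x,y:(180+x/3,195+y/3)
def show(n,l,z,c=S):
    print(n,*[atz(c,u,z)[:2] for u in l])
show("A top",[p(120,195),p(215,178),p(233,208),p(135,228)],.048)
show("A mouth",[p(68,245)],.026)
show("B top",[p(150,255),p(258,250),p(265,285),p(153,293)],.048)
show("B mouth",[p(83,297)],.026)
show("C top",[p(218,430),p(335,410),p(350,450),p(228,465)],.048)
show("C mouth",[p(170,508)],.026)
show("lid",[p(418,270),p(588,230),p(740,410),p(550,465)],.119)
show("lidC",[q(50,108),q(262,90),q(280,175),q(58,195)],.119,C)
print("handle",tri([(S,p(545,258)),(C,q(206,107))]),tri([(S,p(608,335)),(C,q(115,117))]))
show("mat",[p(30,217),p(225,180)],.004)
show("matC",[q(480,45),q(520,132),q(32,172),q(40,78)],.004,C)
for a,b in [((310,42),(602,104)),((354,103),(508,113)),((404,166),(411,122))]:
    print("tip",tri([(S,p(*a)),(C,q(*b))]))
show("pan",[p(235,112),p(373,84),p(358,307),p(500,245)],.016)
show("panC",[q(612,135),q(660,220),q(385,260),q(358,165)],.016,C)
show("knife",[q(240,300),q(435,290),q(240,275)],.01,C)
show("file",[(418,217),(455,263)],.01,C)
show("square",[(100,254),(134,256),(120,292)],.01,C)
show("smalltin",[(222,338),(264,338),(222,415),(268,412)],.05,S)
show("vise/box",[(105,180),(150,160)],.0,S)
E
```

```text
A top [0.455 0.172] [0.536 0.171] [0.536 0.126] [0.454 0.125]
A mouth [0.404 0.149]
B top [0.455 0.087] [0.537 0.066] [0.527 0.023] [0.443 0.041]
B mouth [0.398 0.081]
C top [ 0.442 -0.117] [ 0.526 -0.124] [ 0.521 -0.165] [ 0.438 -0.151]
C mouth [ 0.395 -0.156]
lid [ 0.604 -0.079] [ 0.741 -0.076] [ 0.741 -0.28 ] [ 0.602 -0.285]
lidC [ 0.608 -0.282] [ 0.608 -0.071] [ 0.746 -0.072] [ 0.745 -0.274]
handle (array([ 0.673, -0.132,  0.151]), [np.float64(0.09294684875291635), np.float64(0.08920651194466328)]) (array([ 0.675, -0.218,  0.15 ]), [np.float64(0.18978417696488747), np.float64(0.17409733028500235)])
mat [0.389 0.226] [0.563 0.225]
matC [0.386 0.227] [0.567 0.223] [ 0.559 -0.313] [ 0.38  -0.308]
tip (array([0.657, 0.272, 0.1  ]), [np.float64(0.21538038979223267), np.float64(0.24588725917586232)])
tip (array([0.657, 0.172, 0.098]), [np.float64(0.5983781131124195), np.float64(0.6557977942051536)])
tip (array([0.659, 0.071, 0.099]), [np.float64(0.5078806384266535), np.float64(0.5333058852300012)])
pan [0.601 0.308] [0.739 0.313] [0.6   0.012] [0.741 0.048]
panC [0.603 0.315] [0.746 0.312] [0.762 0.027] [0.613 0.03 ]
knife [ 0.789 -0.116] [0.803 0.067] [ 0.756 -0.112]
file [0.482 0.489] [0.741 0.494]
square [ 0.533 -0.596] [ 0.559 -0.488] [ 0.719 -0.506]
smalltin [ 0.253 -0.347] [ 0.342 -0.377] [ 0.212 -0.518] [ 0.297 -0.541]
vise/box [0.015 0.484] [0.185 0.574]
```

All points agree with the given sizes:
- **Peg tips:** 100 mm apart and about 0.10 m high.
- **Lid handle:** at 0.151 m.
- **Lid:** centred at (0.674, -0.176).

I'll write a planner that gives equal rows and start with the lid.

```bash
cat >> h.py <<'E'
def Rt(yaw,pitch=0):
    """tool down, tool x at world angle yaw(deg); pitch(deg)>0 : tool z tilts away from tool-x dir reversed (points toward -toolx, i.e. forward when yaw=180)"""
    y=np.radians(yaw);x=np.array([np.cos(y),np.sin(y),0]);z=np.array([0,0,-1.]);M=np.stack([x,np.cross(z,x),z],1)
    return M@R.from_euler('y',-pitch,degrees=True).as_matrix()
def pose(st=None):
    st=st or sense();T=np.eye(4);T[:3,:3]=R.from_quat(st["tool_rot"]).as_matrix();T[:3,3]=st["ee_pos"];return T
def plan(T0,p,Rm,N=None,lbl=""):
    p=np.array(p,float);Rr=T0[:3,:3].T@Rm;rv=R.from_matrix(Rr).as_rotvec();d=T0[:3,:3].T@(p-T0[:3,3])
    if N is None: N=int(max(np.ceil(np.linalg.norm(d)/.038),np.ceil(np.linalg.norm(rv)/.118),1))
    r=R.from_rotvec(rv/N).as_matrix();A=sum(np.linalg.matrix_power(r,k) for k in range(N));dp=np.linalg.solve(A,d)
    print(lbl,"N=",N,"cm",np.round(dp*100,2),"rot",np.round(rv/N,4),"|dp|",round(np.linalg.norm(dp)*1000,1))
    T=np.eye(4);T[:3,:3]=Rm;T[:3,3]=p;return T
E
python3 - <<'E'
from h import *
T=pose()
T=plan(T,[.13,.534,.26],T[:3,:3],lbl="up")
T=plan(T,[.674,-.176,.26],Rt(90),N=28)
T=plan(T,[.674,-.176,.132],Rt(90))
E
```

```text
up N= 2 cm [-0.06 -0.01 -3.32] rot [0. 0. 0.] |dp| 33.2
 N= 28 cm [-3.44 -0.13  0.  ] rot [-0.      0.      0.0476] |dp| 34.4
 N= 4 cm [0.  0.  3.2] rot [0. 0. 0.] |dp| 32.0
```

>>> servo_tool(
  increments=[0,0,-3.3,0,0,0,-1,0,0,-3.3,0,0,0,-1,-3.44,-0.13,0,0,0,0.0476,-1,-3.44,-0.13,0,0,0,0.0476,-1,-3.44,-0.13,0,0,0,0.0476,-1,-3.44,-0.13,0,0,0,0.0476,-1,-3.44,-0.13,0,0,0,0.0476,-1,-3.44,-0.13,0,0,0,0.0476,-1,-3.44,-0.13,0,0,0,0.0476,-1,-3.44,-0.13,0,0,0,0.0476,-1],
)

```text
t: 0.98
ee_pos: [0.3779, 0.4167, 0.2598]
tool_rot: [0.305, 0.952, -0.0, -0.0]
force: [0.1, 0.7, 0.3]
gripper_width: 0.0853
```

>>> servo_tool(
  increments=[-3.44,-0.13,0,0,0,0.0476,-1,-3.44,-0.13,0,0,0,0.0476,-1,-3.44,-0.13,0,0,0,0.0476,-1,-3.44,-0.13,0,0,0,0.0476,-1,-3.44,-0.13,0,0,0,0.0476,-1,-3.44,-0.13,0,0,0,0.0476,-1,-3.44,-0.13,0,0,0,0.0476,-1,-3.44,-0.13,0,0,0,0.0476,-1,-3.44,-0.13,0,0,0,0.0476,-1,-3.44,-0.13,0,0,0,0.0476,-1],
)

```text
t: 1.82
ee_pos: [0.5973, 0.1557, 0.2597]
tool_rot: [0.521, 0.854, -0.0, -0.0]
force: [1.0, 0.3, -0.2]
gripper_width: 0.0851
```

>>> servo_tool(
  increments=[-3.44,-0.13,0,0,0,0.0476,-1,-3.44,-0.13,0,0,0,0.0476,-1,-3.44,-0.13,0,0,0,0.0476,-1,-3.44,-0.13,0,0,0,0.0476,-1,-3.44,-0.13,0,0,0,0.0476,-1,-3.44,-0.13,0,0,0,0.0476,-1,-3.44,-0.13,0,0,0,0.0476,-1,-3.44,-0.13,0,0,0,0.0476,-1,-3.44,-0.13,0,0,0,0.0476,-1,-3.44,-0.13,0,0,0,0.0476,-1],
)

```text
t: 2.65
ee_pos: [0.6727, -0.1769, 0.2595]
tool_rot: [0.707, 0.707, -0.0, -0.0]
force: [-0.8, -0.1, 1.3]
gripper_width: 0.0853
```

```bash
python3 - <<'E'
from h import *
s=sense();print(s["t"],s["joint_pos"].round(3));cv2.imwrite("pics/w1.png",capture("wrist"))
T=pose();print(T.round(4))
T=plan(T,[.674,-.176,.132],Rt(90))
E
```

```text
2.65 [-0.427  0.639  0.665  0.     1.838 -0.426]
[[ 0.0101  0.9999 -0.0021  0.672 ]
 [ 0.9999 -0.0101 -0.0014 -0.1836]
 [-0.0014 -0.0021 -1.      0.2585]
 [ 0.      0.      0.      1.    ]]
 N= 4 cm [0.19 0.05 3.16] rot [-0.0005  0.0004 -0.0025] |dp| 31.7
```

View pics/w1.png

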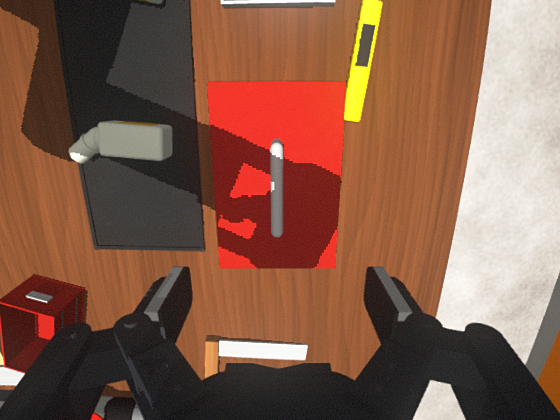

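The wrist view shows the handle running from (277,146) to (277,234), with the knife close to the lid's far edge at x about 345–375 px. I'll check the handle position with it.

```bash
python3 - <<'E'
from h import *
c=cam("wrist")
for u in [(277,146),(277,234)]: print(atz(c,u,.155))
for u in [(208,82),(345,81),(337,268),(220,268)]: print("lid",atz(c,u,.119))
print("knife",atz(c,(346,120),.016),atz(c,(362,120),.016))
T=pose();print(T[:3,3])
T=plan(T,[.674,-.176,.132],Rt(90),N=4)
E
```

```text
[ 0.67214654 -0.13673351  0.155     ]
[ 0.67124082 -0.22420784  0.155     ]
lid [ 0.60519319 -0.07822597  0.119     ]
lid [ 0.7389308 -0.0786376  0.119    ]
lid [ 0.74149857 -0.28464528  0.119     ]
lid [ 0.60297773 -0.28342917  0.119     ]
knife [ 0.76393393 -0.12082809  0.016     ] [ 0.7854788  -0.12082988  0.016     ]
[ 0.67200502 -0.18357861  0.25846365]
 N= 4 cm [0.19 0.05 3.16] rot [-0.0005  0.0004 -0.0025] |dp| 31.7
```

>>> servo_tool(
  increments=[0.06,0,3.16,0,0,-0.0025,-1,0.06,0,3.16,0,0,-0.0025,-1,0.06,0,3.16,0,0,-0.0025,-1,0.06,0,3.16,0,0,-0.0025,-1,0,0,0,0,0,0,1,0,0,0,0,0,0,1,0,0,0,0,0,0,1,0,0,0,0,0,0,1,0,0,0,0,0,0,1,0,0,0,0,0,0,1],
)

```text
t: 3.53
ee_pos: [0.6732, -0.173, 0.1352]
tool_rot: [0.703, 0.711, 0.0, 0.001]
force: [-0.7, 0.8, 0.2]
gripper_width: 0.0123
```

>>> servo_tool(
  increments=[0,0,0,0,0,0,1,0,0,0,0,0,0,1,0,0,0,0,0,0,1,0,0,0,0,0,0,1],
)

```text
t: 3.87
ee_pos: [0.6727, -0.1729, 0.1338]
tool_rot: [0.703, 0.711, 0.0, -0.0]
force: [0.1, 1.0, -1.2]
gripper_width: 0.0
```

```bash
python3 - <<'E'
from h import *
s=sense();print(s["t"],s["joint_pos"].round(3),s["force"],s["gripper_width"]);T=pose();print(T.round(4))
T=plan(T,[.672,-.181,.252],T[:3,:3])
T=plan(T,[.30,-.15,.16],Rt(90))
T=plan(T,[.30,-.15,.026],Rt(90))
E
```

```text
3.8667 [-0.421  0.682  0.933  0.     1.526 -0.433] [ 0.09305439  1.04925768 -1.21682652] 1.4047561042895333e-05
[[-0.0112  0.9999 -0.      0.6727]
 [ 0.9999  0.0112  0.     -0.1729]
 [ 0.     -0.     -1.      0.1338]
 [ 0.      0.      0.      1.    ]]
 N= 4 cm [-0.2  -0.02 -2.96] rot [0. 0. 0.] |dp| 29.6
 N= 11 cm [ 0.3  -3.38  0.84] rot [-0.    -0.     0.001] |dp| 35.0
 N= 4 cm [0.   0.   3.35] rot [0. 0. 0.] |dp| 33.5
```

The fingers shut fully, to width 0, so the grip missed the bar. I'll take another look.

```bash
python3 - <<'E'
from h import *
cv2.imwrite("pics/w2.png",capture("wrist"));s=capture("side");crop(s,215,145,405,295,4,"pics/s2.png")
s=sense();print(s["t"],s["ee_pos"],s["force"],s["gripper_width"])
E
```

```text
3.9667 [ 0.67273683 -0.17282954  0.13370312] [ 0.44715506 -0.51038298 -0.52728408] 8.160764429265213e-05
```

View pics/w2.png

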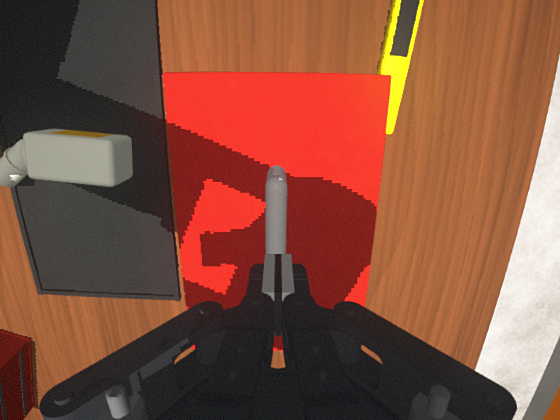

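View pics/s2.png

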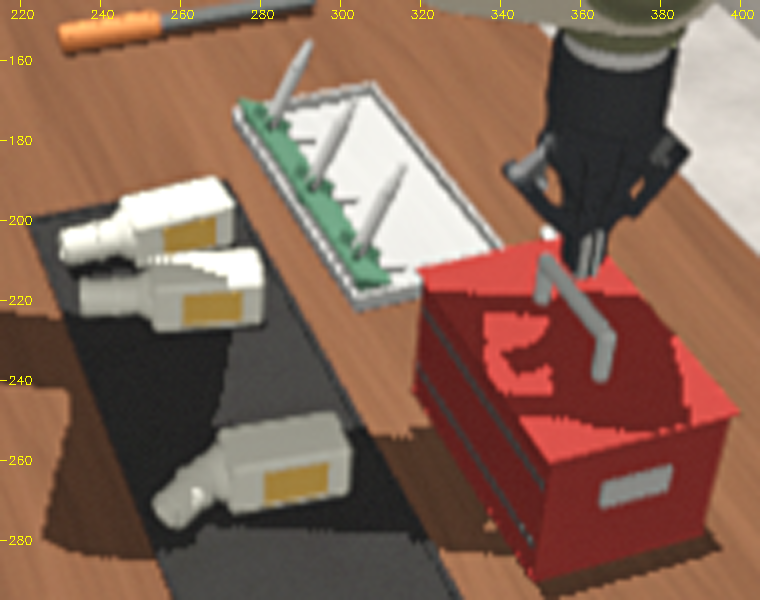

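```bash
python3 - <<'E'
from h import *
np.set_printoptions(precision=3,suppress=True)
S=cam("side");W=cam("wrist");C=cam("scene");T=pose()
print("tcp proj side",proj(S,T[:3,3]),"wrist",proj(W,T[:3,3]),"scene",proj(C,T[:3,3]))
print("handle ends proj side",proj(S,[[.672,-.137,.151],[.672,-.224,.151]]),"wrist",proj(W,[[.672,-.137,.151],[.672,-.224,.151]]))
s=capture("scene");crop(s,180,140,330,305,4,"pics/c3.png")
E
```

```text
tcp proj side [[357.57  223.365]] wrist [[276.913 241.003]] scene [[234.693 236.681]]
handle ends proj side [[351.911 210.581]
 [367.52  230.204]] wrist [[276.218 194.913]
 [274.868 324.169]]
```

View pics/c3.png

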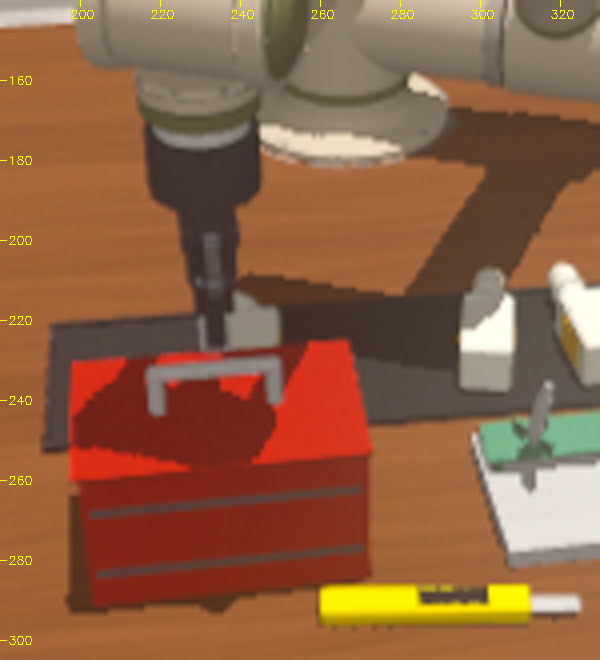

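```bash
python3 - <<'E'
from h import *
S=cam("side");C=cam("scene")
print(tri([(S,(361,213)),(C,(232,226.5))]))
W=cam("wrist");T=pose()
# wrist: fingertip seen around (277,255)
for z in [-.04,-.03,-.02,-.01,0]: print(z,proj(W,(T@[0,0,z,1])[:3]))
E
```

```text
(array([ 0.67513923, -0.17807537,  0.17177345]), [np.float64(0.19544892442440667), np.float64(0.18303472931846498)])
-0.04 [[276.76655722 273.71076552]]
-0.03 [[276.80908234 264.17135542]]
-0.02 [[276.84720748 255.63414306]]
-0.01 [[276.88157079 247.95144003]]
0 [[276.91269481 241.00278291]]
```

```bash
python3 - <<'E'
from h import *
from scipy.optimize import least_squares
m=camera_model("wrist");T=pose()
P=np.array([[.605,-.0775,.119],[.741,-.0775,.119],[.672,-.1385,.153]]);uv=np.array([[163,72],[391,75],[277,167]])
def f(x):
    T2=T.copy();T2[:3,3]+=x[:3];X=np.linalg.inv(T2@m["hand_eye"]);c=(m["camera_matrix"],m["k1"],X)
    return (proj(c,P)-uv).ravel()
print(f(np.zeros(3)).round(1))
r=least_squares(f,np.zeros(3));print(r.x,r.fun.round(1))
w=cv2.imread("pics/w2.png");crop(w,210,150,350,300,4,"pics/w2z.png")
E
```

```text
[ 2.4 11.2  1.6 11.1 -0.8 31.6]
[ 0.00069627 -0.01013241  0.01069612] [ 5.9 -4.8 -3.9 -5.1 -1.8  9. ]
```

View pics/w2z.png

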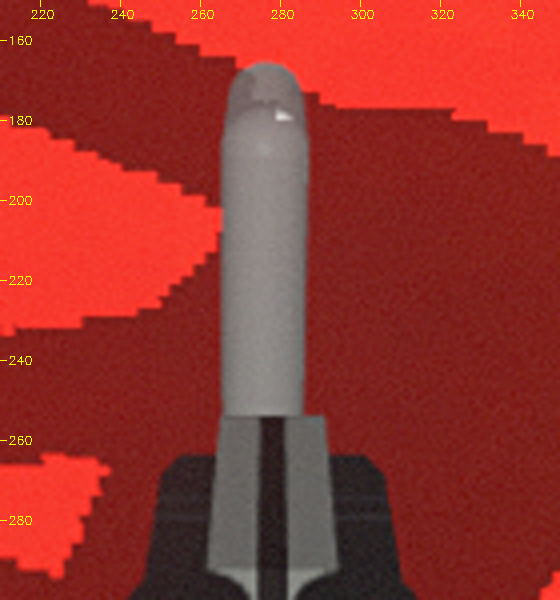

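```bash
python3 - <<'E'
from h import *
W=cam("wrist");T=pose();S=cam("side");C=cam("scene")
for x in [0.011,0,-.011]:
  for z in [-.05,-.04,-.03,-.02,-.01,0]: print(x,z,proj(W,(T@[x,0,z,1])[:3]).round(1))
for z in [.14,.15,.155,.16,.165,.17]: print(z,proj(S,[.673,-.173,z]).round(1),proj(C,[.673,-.173,z]).round(1))
s=capture("side");crop(s,330,180,400,250,8,"pics/s3.png")
E
```

```text
0.011 -0.05 [[276.7 264.5]]
0.011 -0.04 [[276.8 254.7]]
0.011 -0.03 [[276.8 246. ]]
0.011 -0.02 [[276.8 238.3]]
0.011 -0.01 [[276.9 231.3]]
0.011 0 [[276.9 225.1]]
0 -0.05 [[276.7 284.4]]
0 -0.04 [[276.8 273.7]]
0 -0.03 [[276.8 264.2]]
0 -0.02 [[276.8 255.6]]
0 -0.01 [[276.9 248. ]]
0 0 [[276.9 241. ]]
-0.011 -0.05 [[276.7 303.3]]
-0.011 -0.04 [[276.8 291.8]]
-0.011 -0.03 [[276.8 281.5]]
-0.011 -0.02 [[276.9 272.2]]
-0.011 -0.01 [[276.9 263.9]]
-0.011 0 [[276.9 256.3]]
0.14 [[358.  221.6]] [[234.5 235. ]]
0.15 [[358.4 218.6]] [[234.3 232.1]]
0.155 [[358.7 217.2]] [[234.2 230.7]]
0.16 [[358.9 215.7]] [[234.1 229.2]]
0.165 [[359.2 214.2]] [[234.  227.8]]
0.17 [[359.4 212.7]] [[233.9 226.3]]
```

View pics/s3.png

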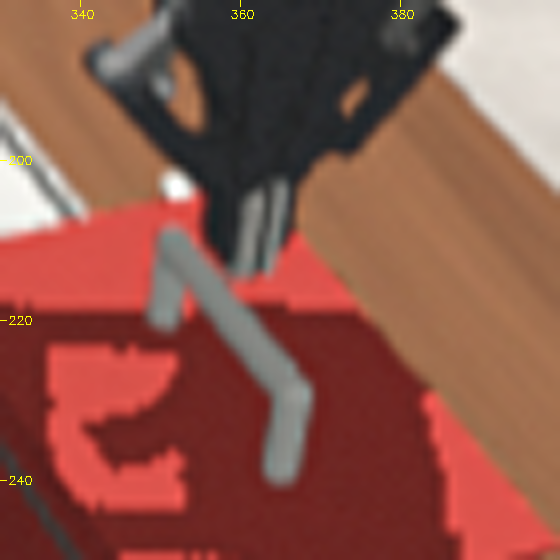

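The pads closed above the bar. Both views put the real fingertips about 25–35 mm behind the nominal TCP. I'll open, go down 22 mm in small steps and try again.

>>> servo_tool(
  increments=[0,0,0,0,0,0,-1,0,0,0,0,0,0,-1,0,0,0,0,0,0,-1,0,0,0,0,0,0,-1,0,0,0,0,0,0,-1,0,0,0,0,0,0,-1,0,0,0.6,0,0,0,-1,0,0,0.6,0,0,0,-1,0,0,0.5,0,0,0,-1,0,0,0.5,0,0,0,-1],
)

```text
t: 4.9
ee_pos: [0.6725, -0.1728, 0.1107]
tool_rot: [0.703, 0.711, -0.0, -0.0]
force: [-0.3, -0.8, -0.2]
gripper_width: 0.0855
```

```bash
python3 - <<'E'
from h import *
w=capture("wrist");s=capture("side");cv2.imwrite("pics/w4.png",w);crop(s,300,160,420,260,6,"pics/s4.png")
s=sense();print(s["t"],s["ee_pos"],s["force"],s["gripper_width"])
E
```

```text
5.0 [ 0.67222643 -0.17266308  0.1102875 ] [ 0.10297351  0.51068571 -0.51816635] 0.08555950181562018
```

View pics/w4.png

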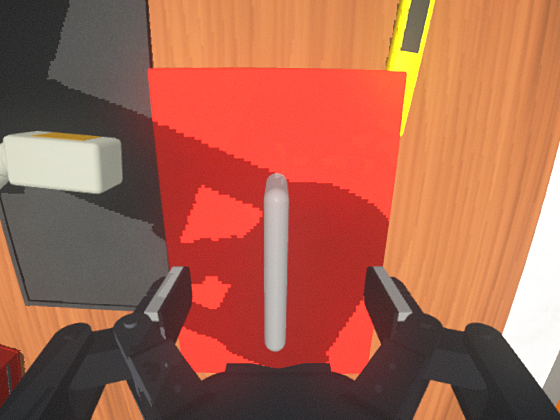

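View pics/s4.png

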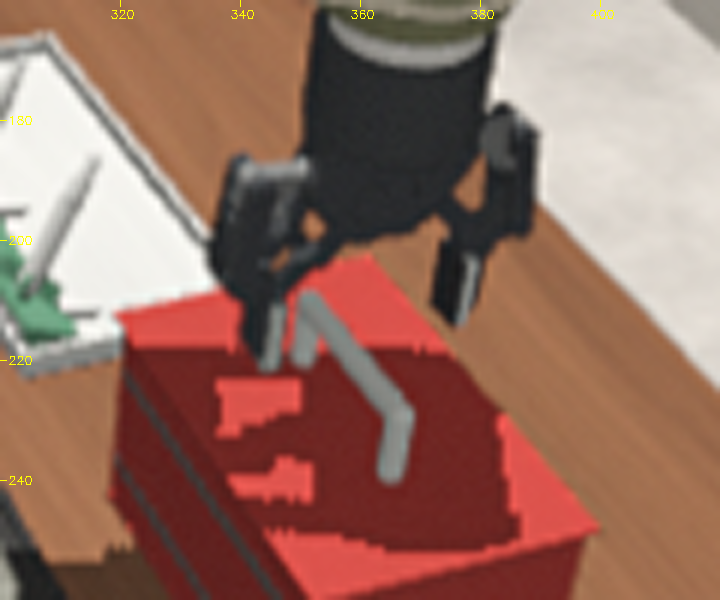

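```bash
python3 - <<'E'
from h import *
S=cam("side");W=cam("wrist");T=pose()
for z in [.12,.13,.14,.15,.16,.17]: print(z,proj(S,[[.672-.0425,-.173,z],[.672+.0425,-.173,z]]).round(1).tolist())
for z in [-.06,-.05,-.04,-.03,-.02,-.01]: print(z,proj(W,[(T@[x,y,z,1])[:3] for x,y in [(.011,-.0425),(.011,.0425)]]).round(1).tolist())
E
```

```text
0.12 [[342.6, 230.7], [370.5, 224.1]]
0.13 [[343.0, 227.8], [371.1, 221.3]]
0.14 [[343.4, 224.9], [371.6, 218.4]]
0.15 [[343.8, 222.0], [372.1, 215.5]]
0.16 [[344.2, 219.0], [372.7, 212.6]]
0.17 [[344.6, 216.0], [373.2, 209.6]]
-0.06 [[181.7, 275.2], [371.6, 275.3]]
-0.05 [[187.8, 264.2], [365.6, 264.2]]
-0.04 [[193.2, 254.5], [360.3, 254.5]]
-0.03 [[197.9, 245.9], [355.6, 245.9]]
-0.02 [[202.2, 238.2], [351.4, 238.2]]
-0.01 [[206.1, 231.2], [347.7, 231.3]]
```

>>> servo_tool(
  increments=[0,0,0.4,0,0,0,-1,0,0,0.4,0,0,0,-1,0,0,0,0,0,0,1,0,0,0,0,0,0,1,0,0,0,0,0,0,1,0,0,0,0,0,0,1,0,0,0,0,0,0,1,0,0,0,0,0,0,1,0,0,0,0,0,0,1,0,0,0,0,0,0,1],
)

```text
t: 5.83
ee_pos: [0.6729, -0.1729, 0.1041]
tool_rot: [0.703, 0.711, 0.0, 0.0]
force: [-0.6, -0.2, 1.9]
gripper_width: 0.0094
```

```bash
python3 - <<'E'
from h import *
w=capture("wrist");s=capture("side");cv2.imwrite("pics/w5.png",w);crop(s,300,160,420,260,6,"pics/s5.png")
s=sense();print(s["t"],s["ee_pos"],s["force"],s["gripper_width"])
E
```

```text
5.9333 [ 0.67290863 -0.17289908  0.10408262] [-0.09101594  0.87832661  2.57634141] 0.009288111187648683
```

View pics/s5.png

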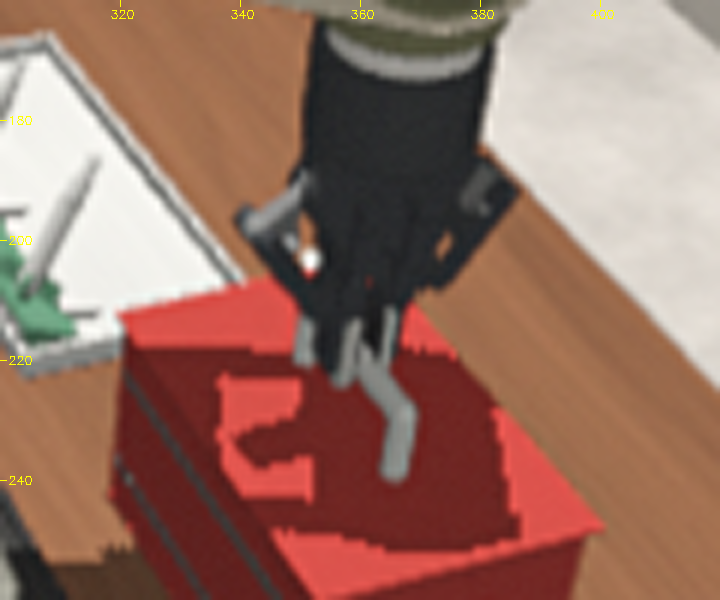

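>>> servo_tool(
  increments=[0,0,0,0,0,0,-1,0,0,0,0,0,0,-1,0,0,0,0,0,0,-1,0,0,0.5,0,0,0,-1,0,0,0.5,0,0,0,-1,0,0,0.3,0,0,0,-1,0,0,0,0,0,0,1,0,0,0,0,0,0,1,0,0,0,0,0,0,1,0,0,0,0,0,0,1],
)

```text
t: 6.77
ee_pos: [0.6729, -0.1729, 0.091]
tool_rot: [0.703, 0.711, 0.0, 0.0]
force: [0.7, 0.1, 0.8]
gripper_width: 0.0371
```

>>> servo_tool(
  increments=[0,0,0,0,0,0,1,0,0,0,0,0,0,1,0,0,0,0,0,0,1,0,0,0,0,0,0,1],
)

```text
t: 7.1
ee_pos: [0.6729, -0.1729, 0.091]
tool_rot: [0.703, 0.711, 0.0, 0.0]
force: [0.4, 0.2, 1.5]
gripper_width: 0.0101
```

```bash
python3 - <<'E'
from h import *
s=sense();print(s["t"],s["ee_pos"],s["force"],s["gripper_width"])
w=capture("wrist");s=capture("side");crop(w,180,120,380,300,3,"pics/w6.png");crop(s,300,160,420,260,6,"pics/s6.png")
s=sense();print(s["t"],s["ee_pos"],s["force"],s["gripper_width"])
E
```

```text
7.1 [ 0.67287364 -0.17287858  0.09100946] [0.35651639 0.15406213 1.53137407] 0.01013201851723199
7.2 [ 0.67289408 -0.17291545  0.09105468] [-0.43010726  1.03778193  1.94509647] 0.01001620478772365
```

View pics/w6.png

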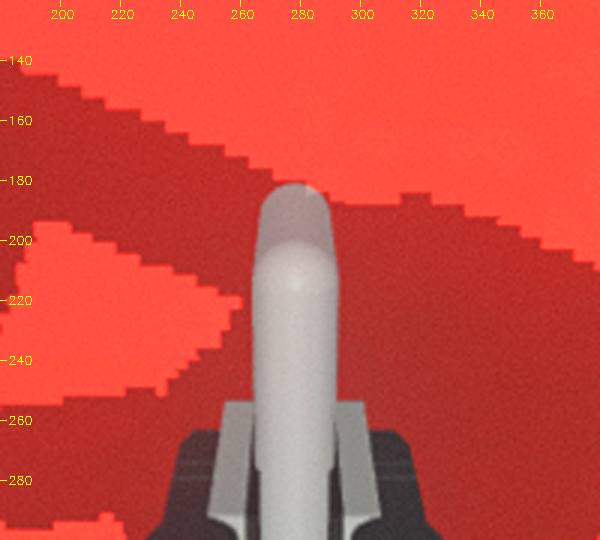

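View pics/s6.png

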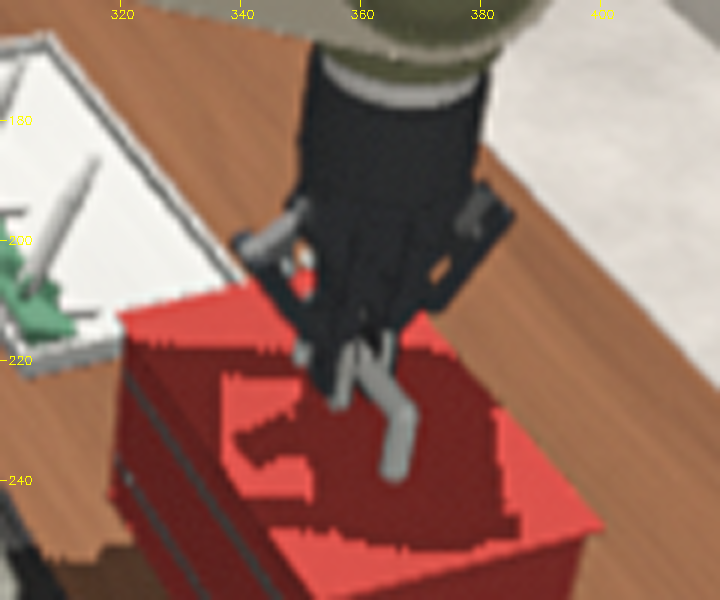

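The pads now straddle the bar and read 10 mm, so it is held. I'll lift and check.

>>> servo_tool(
  increments=[0,0,-0.5,0,0,0,1,0,0,-1,0,0,0,1,0,0,-2,0,0,0,1,0,0,-3,0,0,0,1,0,0,-3,0,0,0,1,0,0,-1.5,0,0,0,1,0,0,0,0,0,0,1,0,0,0,0,0,0,1],
)

```text
t: 7.87
ee_pos: [0.6727, -0.1728, 0.201]
tool_rot: [0.703, 0.711, 0.0, 0.0]
force: [-0.6, -0.4, -2.7]
gripper_width: 0.0103
```

```bash
python3 - <<'E'
from h import *
s=capture("side");crop(s,250,80,430,260,4,"pics/s7.png")
s=sense();print(s["t"],s["ee_pos"],s["force"],s["gripper_width"])
T=pose();print(T[:3,:3].round(3))
T=plan(T,[.30,-.19,.201],T[:3,:3])
T=plan(T,[.30,-.19,-.014],T[:3,:3])
E
```

```text
7.9167 [ 0.67225191 -0.17265275  0.19948455] [ 0.64215349  0.25624705 -2.72418255] 0.010221481584342692
[[-0.011  1.    -0.002]
 [ 1.     0.011  0.001]
 [ 0.001 -0.002 -1.   ]]
 N= 10 cm [-0.13 -3.72 -0.01] rot [0. 0. 0.] |dp| 37.3
 N= 6 cm [-0.    0.01  3.58] rot [0. 0. 0.] |dp| 35.8
```

View pics/s7.png

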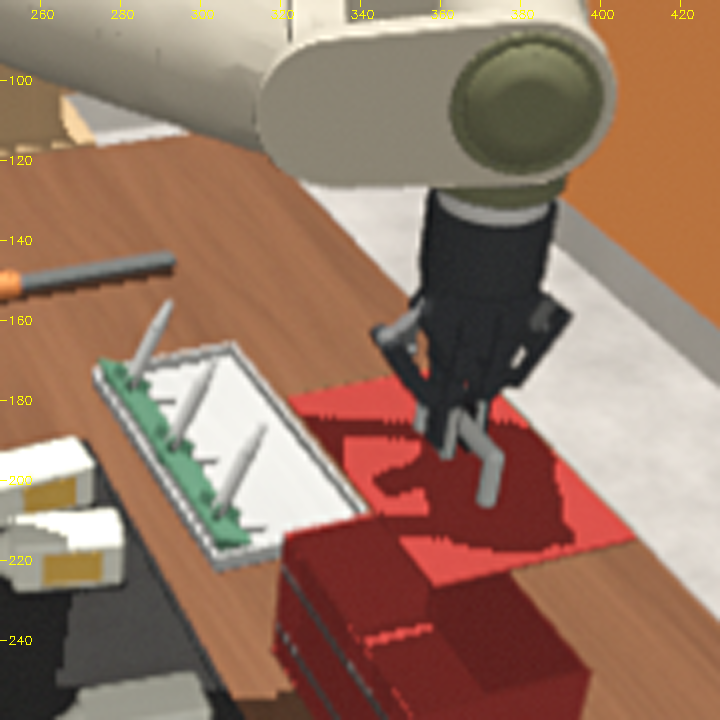

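The lid came up level, and the 2.7 N load matches its 250 g. I'll move it to the free bench at (0.30, -0.19).

>>> servo_tool(
  increments=[-0.13,-3.72,0,0,0,0,1,-0.13,-3.72,0,0,0,0,1,-0.13,-3.72,0,0,0,0,1,-0.13,-3.72,0,0,0,0,1,-0.13,-3.72,0,0,0,0,1,-0.13,-3.72,0,0,0,0,1,-0.13,-3.72,0,0,0,0,1,-0.13,-3.72,0,0,0,0,1,-0.13,-3.72,0,0,0,0,1,-0.13,-3.72,0,0,0,0,1],
)

```text
t: 8.75
ee_pos: [0.2987, -0.1888, 0.1993]
tool_rot: [0.703, 0.711, 0.0, -0.002]
force: [-0.9, -1.6, -1.4]
gripper_width: 0.01
```

>>> servo_tool(
  increments=[0,0,0,0,0,0,1,0,0,3.5,0,0,0,1,0,0,3.5,0,0,0,1,0,0,3.5,0,0,0,1,0,0,3.5,0,0,0,1,0,0,3,0,0,0,1,0,0,2,0,0,0,1,0,0,0,0,0,0,1,0,0,0,0,0,0,1],
)

```text
t: 9.5
ee_pos: [0.3003, -0.1892, 0.0101]
tool_rot: [0.703, 0.711, 0.0, -0.002]
force: [-0.7, -0.0, -2.0]
gripper_width: 0.01
```

```bash
python3 - <<'E'
from h import *
s=sense();print(s["t"],s["joint_pos"].round(3),s["ee_pos"],s["force"],s["gripper_width"])
s=capture("side");crop(s,120,140,400,410,2,"pics/s8.png")
E
```

```text
9.5 [-0.9    0.343  2.074  0.     0.728 -0.911] [ 0.3003449  -0.18918608  0.01011337] [-0.67514572 -0.04727927 -1.97390571] 0.009996438309853828
```

View pics/s8.png

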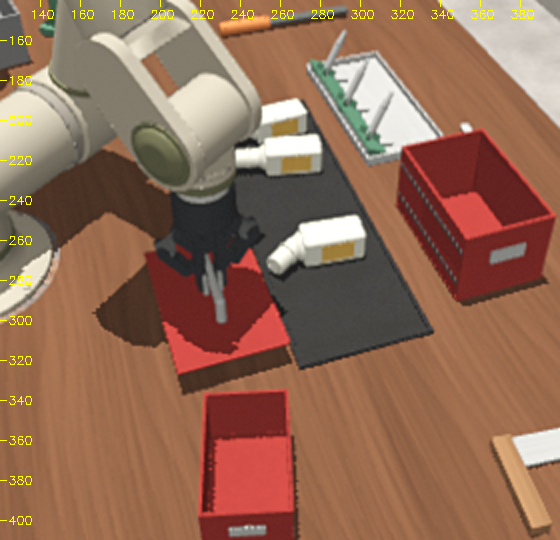

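>>> servo_tool(
  increments=[0,0,1.5,0,0,0,1,0,0,0.6,0,0,0,1,0,0,0.3,0,0,0,1,0,0,0,0,0,0,1,0,0,0,0,0,0,1],
)

```text
t: 9.97
ee_pos: [0.3011, -0.1902, -0.0127]
tool_rot: [0.703, 0.711, -0.0, 0.0]
force: [-0.6, 0.1, -3.1]
gripper_width: 0.0099
```

```bash
python3 - <<'E'
from h import *
s=sense();print(s["t"],s["ee_pos"],s["force"],s["gripper_width"])
E
```

```text
9.9667 [ 0.3011192  -0.19022423 -0.01274038] [-0.55665299  0.11717989 -3.12265452] 0.009880089032012372
```

>>> servo_tool(
  increments=[0,0,0.2,0,0,0,1,0,0,0.1,0,0,0,1,0,0,0,0,0,0,1,0,0,0,0,0,0,1],
)

```text
t: 10.3
ee_pos: [0.3011, -0.1902, -0.0161]
tool_rot: [0.703, 0.711, -0.0, 0.0]
force: [-0.2, 0.6, 1.7]
gripper_width: 0.0101
```

>>> servo_tool(
  increments=[0,0,0,0,0,0,-1,0,0,0,0,0,0,-1,0,0,0,0,0,0,-1,0,0,0,0,0,0,-1,0,0,0,0,0,0,-1,0,0,0,0,0,0,-1,0,0,0,0,0,0,-1],
)

```text
t: 10.88
ee_pos: [0.3009, -0.19, -0.0163]
tool_rot: [0.703, 0.711, 0.0, -0.0]
force: [-1.0, 0.5, 0.2]
gripper_width: 0.0854
```

```bash
python3 - <<'E'
from h import *
s=sense();print(s["t"],s["ee_pos"],s["force"],s["gripper_width"])
W=capture("wrist");cv2.imwrite("pics/w9.png",W)
T=pose()
# C bottle: base centre (.5235,-.1445) dir to front (.44,-.134)
b=np.array([.5235,-.1445]);f=np.array([.44,-.134]);d=(f-b)/np.linalg.norm(f-b);yaw=np.degrees(np.arctan2(d[1],d[0]));g=b+.044*d;print(yaw,g)
T=plan(T,[.301,-.19,.15],T[:3,:3])
T=plan(T,[g[0],g[1],.15],Rt(yaw))
E
```

```text
10.8833 [ 0.30090408 -0.1900041  -0.01628914] [-0.99505006  0.48385322  0.15642064] 0.08536587455690421
172.83276127148025 [ 0.47984381 -0.1390103 ]
 N= 5 cm [ 0.    0.   -3.33] rot [0. 0. 0.] |dp| 33.3
 N= 13 cm [-0.6   1.44  0.  ] rot [-0.      0.     -0.1104] |dp| 15.6
```

>>> servo_tool(
  increments=[0,0,-3.3,0,0,0,-1,0,0,-3.3,0,0,0,-1,0,0,-3.3,0,0,0,-1,0,0,-3.3,0,0,0,-1,0,0,-3.3,0,0,0,-1,-0.6,1.44,0,0,0,-0.11,-1,-0.6,1.44,0,0,0,-0.11,-1,-0.6,1.44,0,0,0,-0.11,-1,-0.6,1.44,0,0,0,-0.11,-1,-0.6,1.44,0,0,0,-0.11,-1],
)

```text
t: 11.77
ee_pos: [0.3776, -0.2027, 0.1486]
tool_rot: [0.481, 0.877, -0.0, -0.0]
force: [-0.8, -0.1, 0.2]
gripper_width: 0.0851
```

>>> servo_tool(
  increments=[-0.6,1.44,0,0,0,-0.11,-1,-0.6,1.44,0,0,0,-0.11,-1,-0.6,1.44,0,0,0,-0.11,-1,-0.6,1.44,0,0,0,-0.11,-1,-0.6,1.44,0,0,0,-0.11,-1,-0.6,1.44,0,0,0,-0.11,-1,-0.6,1.44,0,0,0,-0.11,-1,-0.6,1.44,0,0,0,-0.11,-1,0,0,0,0,0,0,-1,0,0,0,0,0,0,-1],
)

```text
t: 12.6
ee_pos: [0.4798, -0.1389, 0.1485]
tool_rot: [0.065, 0.998, 0.0, -0.0]
force: [-0.2, -0.0, 0.0]
gripper_width: 0.0857
```

>>> servo_tool(
  increments=[0,0,0,0,0,0,-1,0,0,0,0,0,0,-1],
)

```text
t: 12.77
ee_pos: [0.4795, -0.1398, 0.1487]
tool_rot: [0.066, 0.998, -0.0, -0.0]
force: [-0.5, -0.6, -1.5]
gripper_width: 0.0854
```

```bash
python3 - <<'E'
from h import *
s=sense();np.save("pose10.npy",pose(s));print(s["t"],s["ee_pos"],R.from_quat(s["tool_rot"]).as_matrix().round(3).tolist())
cv2.imwrite("pics/w10.png",capture("wrist"))
E
```

```text
12.7667 [ 0.47946247 -0.13976933  0.14868959] [[-0.991, 0.132, -0.0], [0.132, 0.991, -0.0], [0.0, -0.0, -1.0]]
```

View pics/w10.png

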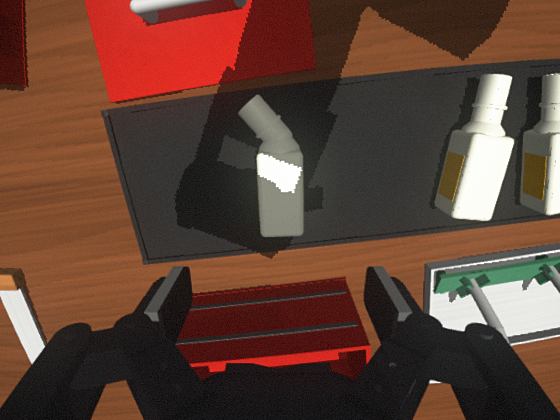

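The wrist view shows the bent bottle's body from (257,152) to (304,235), well aligned with the jaws. Bottle B is at upper right, from (490,75) to (470,218).

```bash
python3 - <<'E'
from h import *
T=np.load("pose10.npy");st={"ee_pos":T[:3,3],"tool_rot":R.from_matrix(T[:3,:3]).as_quat()}
c=cam("wrist",st)
P=[atz(c,u,.048) for u in [(258,153),(302,152),(303,235),(261,235)]]
for p in P: print(p.round(4))
f=(P[0]+P[1])/2;b=(P[2]+P[3])/2;d=f-b;yaw=np.degrees(np.arctan2(d[1],d[0]));print(yaw,np.linalg.norm(d),f,b)
g=b+d/np.linalg.norm(d)*.044;print(g)
T2=plan(T,[g[0],g[1],.1487],Rt(yaw),N=2)
E
```

```text
[ 0.4375 -0.1516  0.048 ]
[ 0.4419 -0.1117  0.048 ]
[ 0.5238 -0.1195  0.048 ]
[ 0.5184 -0.1609  0.048 ]
173.99595426538863 0.08183622147684047 [ 0.43970639 -0.13165451  0.048     ] [ 0.5210937  -0.14021447  0.048     ]
[ 0.47733506 -0.13561212  0.048     ]
 N= 2 cm [ 0.13  0.19 -0.  ] rot [-0.     -0.0001 -0.0137] |dp| 2.3
```

>>> servo_tool(
  increments=[0.1,0.2,2,0,0,-0.0137,-1,0.1,0.2,3.5,0,0,-0.0137,-1,0,0,3.5,0,0,0,-1,0,0,3.5,0,0,0,-1,0,0,2.5,0,0,0,-1,0,0,1.5,0,0,0,-1,0,0,0.5,0,0,0,-1,0,0,0.4,0,0,0,-1,0,0,0,0,0,0,-1,0,0,0,0,0,0,-1],
)

```text
t: 13.65
ee_pos: [0.4789, -0.1355, -0.0244]
tool_rot: [0.051, 0.999, -0.0, 0.001]
force: [0.9, 0.7, -0.1]
gripper_width: 0.0855
```

```bash
python3 - <<'E'
from h import *
s=sense();print(s["t"],s["ee_pos"],s["force"],s["gripper_width"])
cv2.imwrite("pics/w11.png",capture("wrist"));s=capture("side");crop(s,220,150,360,290,4,"pics/s11.png")
E
```

```text
13.65 [ 0.47889778 -0.13547752 -0.02435836] [ 0.91507208  0.72307334 -0.05602324] 0.08548907506687266
```

View pics/w11.png

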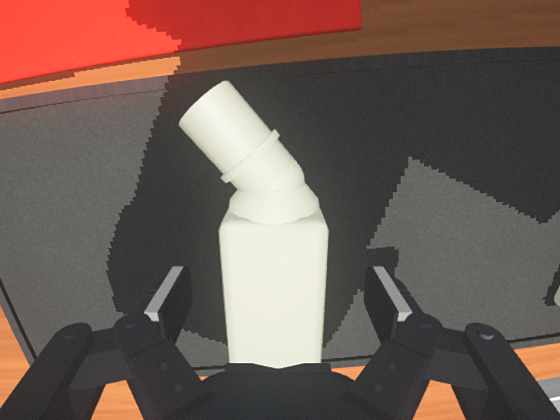

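View pics/s11.png

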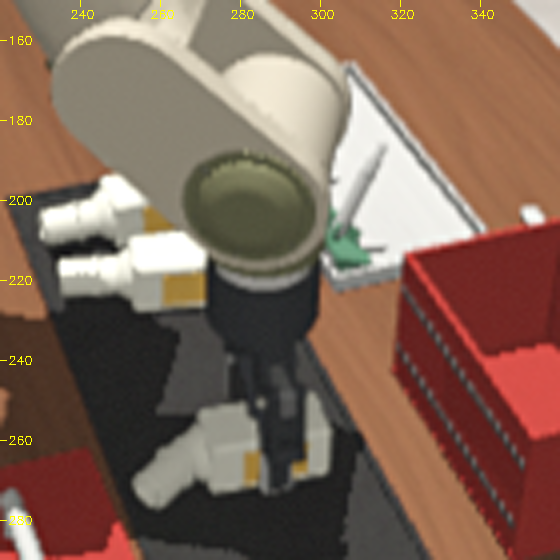

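>>> servo_tool(
  increments=[0,0,0,0,0,0,1,0,0,0,0,0,0,1,0,0,0,0,0,0,1,0,0,0,0,0,0,1,0,0,0,0,0,0,1,0,0,0,0,0,0,1],
)

```text
t: 14.25
ee_pos: [0.4787, -0.1352, -0.0248]
tool_rot: [0.051, 0.999, -0.0, 0.0]
force: [-1.0, -0.8, 5.9]
gripper_width: 0.0434
```

>>> servo_tool(
  increments=[0,0,-0.5,0,0,0,1,0,0,-2,0,0,0,1,0,0,-2.5,0,0,0,1,0,0,-3,0,0,0,1,0,0,0,0,0,0,1,0,0,0,0,0,0,1],
)

```text
t: 14.75
ee_pos: [0.4789, -0.1353, 0.0559]
tool_rot: [0.051, 0.999, -0.001, 0.001]
force: [-0.3, 0.1, -0.0]
gripper_width: 0.0432
```

```bash
python3 - <<'E'
from h import *
s=sense();T=pose(s);np.save("p12.npy",T);print(s["t"],s["ee_pos"],s["force"],s["gripper_width"])
S=cam("side")
for z in [0,.01,.02,.03,.04]: print(z,proj(S,[.479,-.1355-.0425-.007,z]))
w=capture("wrist");cv2.imwrite("pics/w12.png",w);s=capture("side");crop(s,220,120,360,290,4,"pics/s12.png")
print(T[:3,:3].round(3))
E
```

```text
14.75 [ 0.4789245  -0.13525417  0.05588907] [-0.32848042  0.07005004 -0.00199864] 0.043230119317604884
0 [[290.34487458 278.59986962]]
0.01 [[290.44209047 276.05099968]]
0.02 [[290.54034333 273.47403102]]
0.03 [[290.6396487 270.8685263]]
0.04 [[290.74002244 268.23403969]]
[[-0.995  0.102  0.002]
 [ 0.102  0.995 -0.001]
 [-0.003 -0.001 -1.   ]]
```

View pics/w12.png

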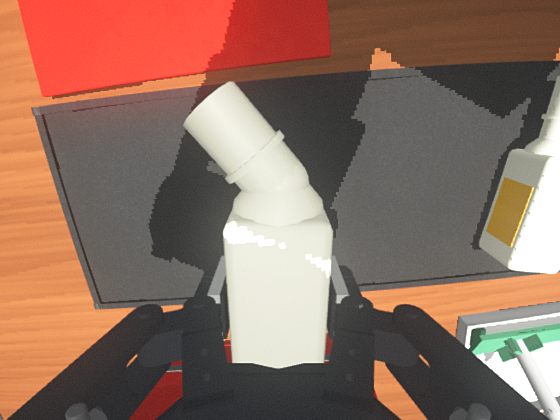

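View pics/s12.png

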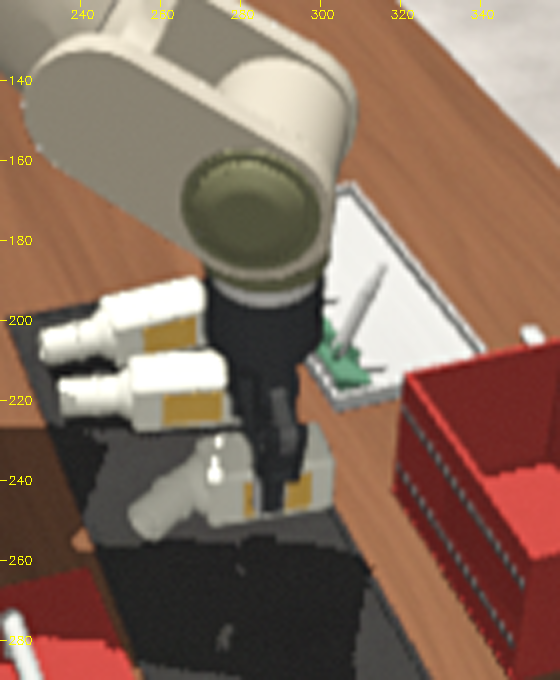

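The grip held at 43 mm. The bent bottle goes into the tin next.

```bash
python3 - <<'E'
from h import *
T=pose()
T=plan(T,[.479,-.135,.14],T[:3,:3])
T=plan(T,[.676,-.198,.14],Rt(90))
T=plan(T,[.676,-.198,.03],Rt(90))
E
```

```text
N= 3 cm [-0.04 -0.   -2.87] rot [0. 0. 0.] |dp| 28.7
 N= 13 cm [-1.55  0.79 -0.  ] rot [-0.00e+00 -1.00e-04  1.13e-01] |dp| 17.4
 N= 3 cm [0.   0.   3.67] rot [0. 0. 0.] |dp| 36.7
```

>>> servo_tool(
  increments=[0,0,-2.9,0,0,0,1,0,0,-2.9,0,0,0,1,0,0,-2.9,0,0,0,1,-1.55,0.79,0,0,0,0.113,1,-1.55,0.79,0,0,0,0.113,1,-1.55,0.79,0,0,0,0.113,1,-1.55,0.79,0,0,0,0.113,1,-1.55,0.79,0,0,0,0.113,1,-1.55,0.79,0,0,0,0.113,1,-1.55,0.79,0,0,0,0.113,1],
)

```text
t: 15.68
ee_pos: [0.5974, -0.1309, 0.1398]
tool_rot: [0.434, 0.901, -0.0, -0.002]
force: [-0.0, -0.0, 0.1]
gripper_width: 0.0434
```

>>> servo_tool(
  increments=[-1.55,0.79,0,0,0,0.113,1,-1.55,0.79,0,0,0,0.113,1,-1.55,0.79,0,0,0,0.113,1,-1.55,0.79,0,0,0,0.113,1,-1.55,0.79,0,0,0,0.113,1,-1.55,0.79,0,0,0,0.113,1,0,0,0,0,0,0,1,0,0,0,0,0,0,1,0,0,0,0,0,0,1],
)

```text
t: 16.43
ee_pos: [0.6745, -0.1971, 0.1404]
tool_rot: [0.706, 0.708, -0.0, -0.001]
force: [1.8, 0.6, -0.1]
gripper_width: 0.0433
```

```bash
python3 - <<'E'
from h import *
s=sense();T=pose(s);print(s["t"],s["ee_pos"],s["force"],s["gripper_width"])
plan(T,[.676,-.198,.03],Rt(90),N=4)
w=capture("wrist");cv2.imwrite("pics/w13.png",w);s=capture("side");crop(s,260,100,420,290,3,"pics/s13.png")
E
```

```text
16.4333 [ 0.67451003 -0.1971411   0.14044935] [ 1.79602158  0.64795393 -0.14828915] 0.043336761206938974
 N= 4 cm [-0.02  0.04  2.76] rot [-0.0005 -0.0003  0.0005] |dp| 27.6
```

View pics/w13.png

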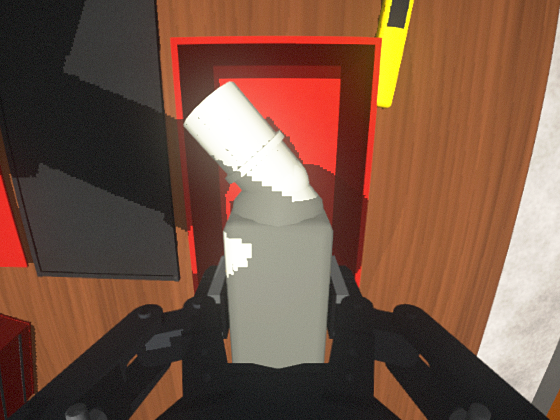

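View pics/s13.png

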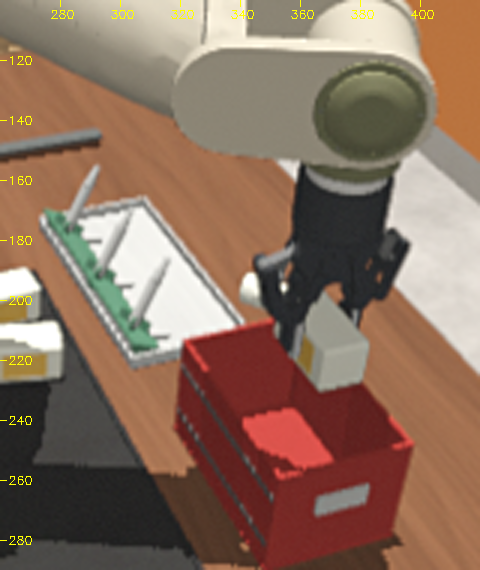

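>>> servo_tool(
  increments=[0,0.2,2,0,0,0,1,0,0.2,3,0,0,0,1,0,0,3.5,0,0,0,1,0,0,2,0,0,0,1,0,0,0.5,0,0,0,1,0,0,0,0,0,0,1],
)

```text
t: 17.03
ee_pos: [0.6784, -0.197, 0.0307]
tool_rot: [0.707, 0.707, -0.0, -0.001]
force: [-0.5, 0.1, 0.5]
gripper_width: 0.0431
```

>>> servo_tool(
  increments=[0,0,0,0,0,0,-0.4,0,0,0,0,0,0,-0.4,0,0,0,0,0,0,-0.4,0,0,0,0,0,0,-0.4,0,0,-1,0,0,0,-0.4,0,0,-3,0,0,0,-0.4,0,0,-3.5,0,0,0,-0.4,0,0,-3.5,0,0,0,-0.4,0,0,0,0,0,0,-1,0,0,0,0,0,0,-1],
)

```text
t: 17.87
ee_pos: [0.68, -0.1982, 0.1454]
tool_rot: [0.707, 0.707, 0.001, 0.003]
force: [-0.3, 0.8, -0.7]
gripper_width: 0.0812
```

>>> servo_tool(
  increments=[0,0,0,0,0,0,-1,0,0,0,0,0,0,-1],
)

```text
t: 18.03
ee_pos: [0.6786, -0.1976, 0.1406]
tool_rot: [0.707, 0.707, -0.0, -0.001]
force: [0.2, 0.4, -1.2]
gripper_width: 0.0855
```

```bash
python3 - <<'E'
from h import *
s=sense();T=pose(s);np.save("p14.npy",T);print(s["t"],s["ee_pos"],s["force"],s["gripper_width"])
w=capture("wrist");cv2.imwrite("pics/w14.png",w);s=capture("side");crop(s,215,145,405,295,4,"pics/s14.png");c=capture("scene");crop(c,180,195,410,305,3,"pics/c14.png")
E
```

```text
18.0333 [ 0.6785523  -0.19756384  0.14064829] [ 0.2419279   0.37612562 -1.17551129] 0.08548118122917403
```

View pics/w14.png

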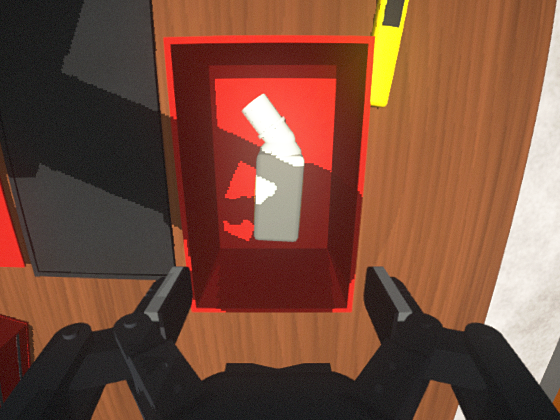

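View pics/s14.png

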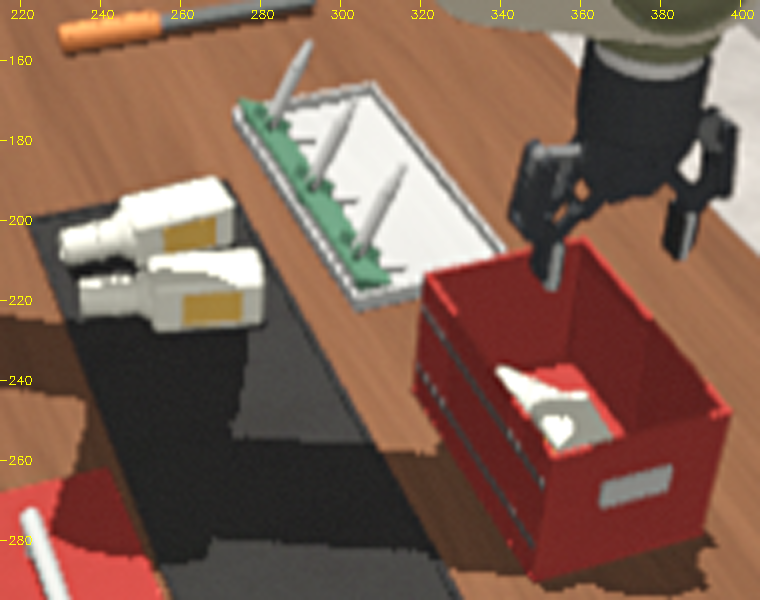

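The bent bottle lies flat on the tin's floor. In this view the tin rim corners are (165,38), (374,37), (353,311) and (193,311). Bottle B is next.

```bash
python3 - <<'E'
from h import *
T=np.load("p14.npy");st={"ee_pos":T[:3,3],"tool_rot":R.from_matrix(T[:3,:3]).as_quat()}
c=cam("wrist",st);P=np.array([atz(c,u,.115) for u in [(165,38),(374,37),(353,311),(193,311)]]);print(P.round(4),P.mean(0))
T=plan(pose(),[.484,.056,.16],Rt(165))
# kin fit
from scipy.optimize import least_squares
D=np.array([[.381,1.298,.5496,.1935],[.682,.933,.6946,.1338],[.343,2.074,.3549,.0101]])
f=lambda x:np.r_[x[0]+x[1]*np.sin(D[:,0])+x[2]*np.sin(D[:,0]+D[:,1])-D[:,2], x[3]+x[1]*np.cos(D[:,0])+x[2]*np.cos(D[:,0]+D[:,1])-D[:,3]]
r=least_squares(f,[0,.4,.4,.1]);print(r.x,r.fun)
E
```

```text
[[ 0.6102 -0.0744  0.115 ]
 [ 0.7376 -0.0741  0.115 ]
 [ 0.7398 -0.2717  0.115 ]
 [ 0.6105 -0.2719  0.115 ]] [ 0.67451245 -0.17300524  0.115     ]
 N= 12 cm [ 2.86 -0.16 -0.16] rot [-1.000e-04 -2.000e-04 -1.091e-01] |dp| 28.7
[-0.07705684  0.67476021  0.34905707 -0.37792427] [-0.0287323   0.00239227  0.02634003  0.01725548 -0.00332333 -0.01393215]
```

>>> servo_tool(
  increments=[0,0,-2,0,0,0,-1,2.86,-0.16,0,0,0,-0.109,-1,2.86,-0.16,0,0,0,-0.109,-1,2.86,-0.16,0,0,0,-0.109,-1,2.86,-0.16,0,0,0,-0.109,-1,2.86,-0.16,0,0,0,-0.109,-1,2.86,-0.16,0,0,0,-0.109,-1,2.86,-0.16,0,0,0,-0.109,-1,2.86,-0.16,0,0,0,-0.109,-1,2.86,-0.16,0,0,0,-0.109,-1],
)

```text
t: 19.02
ee_pos: [0.5611, 0.0219, 0.1612]
tool_rot: [0.288, 0.958, 0.0, -0.0]
force: [0.5, 0.0, -0.6]
gripper_width: 0.0855
```

>>> servo_tool(
  increments=[2.86,-0.16,0,0,0,-0.109,-1,2.86,-0.16,0,0,0,-0.109,-1,2.86,-0.16,0,0,0,-0.109,-1,0,0,0,0,0,0,-1,0,0,0,0,0,0,-1,0,0,0,0,0,0,-1],
)

```text
t: 19.52
ee_pos: [0.485, 0.0557, 0.1618]
tool_rot: [0.132, 0.991, -0.0, 0.0]
force: [-0.5, 0.1, 0.4]
gripper_width: 0.0852
```

```bash
python3 - <<'E'
from h import *
s=sense();T=pose(s);np.save("p15.npy",T);print(s["t"],s["ee_pos"],s["joint_pos"].round(4))
w=capture("wrist");cv2.imwrite("pics/w15.png",w);crop(w,180,30,540,300,2,"pics/w15z.png")
E
```

```text
19.5167 [0.4849561  0.05565929 0.16180617] [-1.2880e-01  3.0090e-01  1.5199e+00 -1.0000e-04  1.3202e+00 -1.4349e+00]
```

View pics/w15z.png

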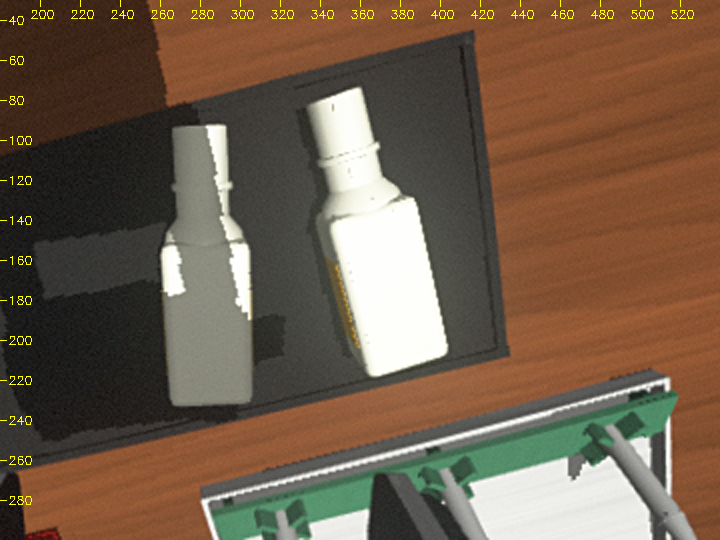

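```bash
cat > kin.py <<'E'
from h import *
from scipy.optimize import least_squares
D=[([.381,1.298],(.12887,.53433,.1935)),([.682,.933],(.6727,-.1729,.1338)),([.3009,1.5199],(.48496,.05566,.1618))]
q=np.array([d[0] for d in D]);P=np.array([d[1] for d in D]);r=np.sqrt(P[:,0]**2+P[:,1]**2-.118**2)
f=lambda x:np.r_[x[1]*np.sin(q[:,0])+x[2]*np.sin(q.sum(1))-r+x[0], x[3]+x[1]*np.cos(q[:,0])+x[2]*np.cos(q.sum(1))-P[:,2]]
if __name__=="__main__":
    s=least_squares(f,[0,.4,.4,.1]);print(s.x,s.fun)
E
python3 kin.py; python3 - <<'E'
from h import *
T=np.load("p15.npy");st={"ee_pos":T[:3,3],"tool_rot":R.from_matrix(T[:3,:3]).as_quat()}
c=cam("wrist",st)
for n,uv in [("B",[(261,153.5),(305,153.5),(306,231),(265,232.5)]),("A",[(345,139),(387.5,130),(403.5,207.5),(367.5,218.5)])]:
    P=[atz(c,u,.048) for u in uv]
    f=(P[0]+P[1])/2;b=(P[2]+P[3])/2;d=f-b
    print(n,[np.degrees(np.arctan2(*(v[1::-1]))).round(1) for v in (P[0]-P[3],P[1]-P[2],d)],np.linalg.norm(d).round(4),[np.linalg.norm(P[0]-P[1]).round(4),np.linalg.norm(P[2]-P[3]).round(4)],f.round(4),b.round(4))
print("mouthB",atz(c,(280,93),.037),"mouthA",atz(c,(348,77),.037))
E
```

```text
[-0.05947595  0.58501137  0.37599029 -0.30553317] [-0.0049839   0.00043972  0.00454418  0.00342475 -0.00179564 -0.00162911]
B [np.float64(166.8), np.float64(167.2), np.float64(167.0)] 0.0811 [np.float64(0.042), np.float64(0.0426)] [0.4502 0.0711 0.048 ] [0.5292 0.0529 0.048 ]
A [np.float64(-175.4), np.float64(-177.1), np.float64(-176.2)] 0.0831 [np.float64(0.0407), np.float64(0.0381)] [0.4531 0.1515 0.048 ] [0.5361 0.157  0.048 ]
mouthB [0.39621469 0.08271894 0.037     ] mouthA [0.39863527 0.14741994 0.037     ]
```

```bash
python3 - <<'E'
from h import *
T=pose();G=np.array([.4916,.0607,.026]);Rm=Rt(167,-25);z=Rm[:,2];print(Rm.round(3))
T=plan(T,G+.042*z-.12*z,Rm)
T=plan(T,G+.042*z,Rm)
E
```

```text
[[-0.883  0.225 -0.412]
 [ 0.204  0.974  0.095]
 [ 0.423  0.    -0.906]]
 N= 4 cm [-1.21  0.19  1.46] rot [ 0.0021  0.1092 -0.0093] |dp| 19.0
 N= 4 cm [ 0. -0.  3.] rot [0. 0. 0.] |dp| 30.0
```

>>> servo_tool(
  increments=[-1.21,0.19,1.46,0.002,0.109,-0.009,-1,-1.21,0.19,1.46,0.002,0.109,-0.009,-1,-1.21,0.19,1.46,0.002,0.109,-0.009,-1,-1.21,0.19,1.46,0.002,0.109,-0.009,-1,0,0,0,0,0,0,-1,0,0,0,0,0,0,-1,0,0,0,0,0,0,-1],
)

```text
t: 20.15
ee_pos: [0.5234, 0.0535, 0.0969]
tool_rot: [0.111, 0.97, 0.024, -0.214]
force: [0.5, -0.7, 0.3]
gripper_width: 0.0855
```

```bash
python3 - <<'E'
from h import *
s=sense();T=pose(s);print(s["t"],s["ee_pos"],s["joint_pos"].round(4),T[:3,:3].round(3).tolist())
G=np.array([.4916,.0607,.026]);Rm=Rt(167,-25);z=Rm[:,2]
plan(T,G+.042*z,Rm)
E
```

```text
20.15 [0.52337151 0.05348624 0.09690982] [-0.1436  0.6478  1.1973  0.0355  1.7294 -1.489 ] [[-0.884, 0.225, -0.41], [0.205, 0.974, 0.095], [0.421, -0.0, -0.907]]
 N= 4 cm [-0.01 -0.    3.  ] rot [ 0.      0.0005 -0.0001] |dp| 30.0
```

>>> servo_tool(
  increments=[0,0,3.5,0,0,0,-1,0,0,3.5,0,0,0,-1,0,0,2.5,0,0,0,-1,0,0,1.5,0,0,0,-1,0,0,1,0,0,0,-1,0,0,0,0,0,0,-1,0,0,0,0,0,0,-1],
)

```text
t: 20.73
ee_pos: [0.4741, 0.0651, -0.0102]
tool_rot: [0.11, 0.97, 0.024, -0.213]
force: [0.1, -0.1, -0.0]
gripper_width: 0.0854
```

```bash
python3 - <<'E'
from h import *
s=sense();T=pose(s);print(s["t"],s["ee_pos"],s["force"])
w=capture("wrist");cv2.imwrite("pics/w16.png",w);s=capture("side");crop(s,215,145,365,265,5,"pics/s16.png")
E
```

```text
20.7333 [ 0.47409499  0.06513288 -0.0101953 ] [ 0.14783    -0.14126163 -0.01503736]
```

View pics/w16.png

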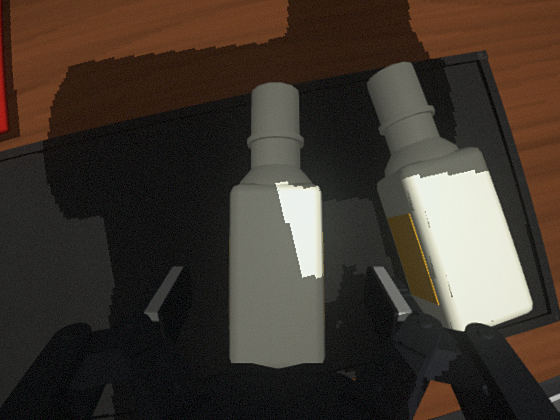

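View pics/s16.png

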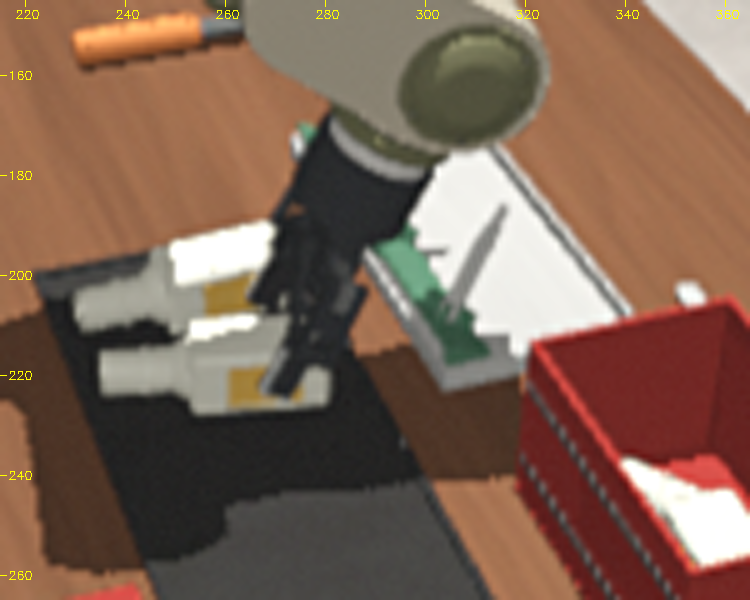

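The bottle sits centred between the pads in the wrist view, with sides at x 230 and 324 px and pads at 180 and 378 px. I'll close and lift.

>>> servo_tool(
  increments=[0,0,0,0,0,0,1,0,0,0,0,0,0,1,0,0,0,0,0,0,1,0,0,0,0,0,0,1,0,0,0,0,0,0,1,0,0,0,0,0,0,1,0,0,0,0,0,0,1],
)

```text
t: 21.42
ee_pos: [0.474, 0.0651, -0.0116]
tool_rot: [0.11, 0.97, 0.024, -0.214]
force: [1.6, -0.3, 5.1]
gripper_width: 0.0432
```

```bash
python3 - <<'E'
from h import *
s=sense();T=pose(s);np.save("gripB.npy",T);print(s["t"],s["ee_pos"],s["force"],s["gripper_width"],T[:3,:3].round(4).tolist())
E
```

```text
21.4167 [ 0.47399147  0.06505525 -0.01162267] [ 1.64657864 -0.32101567  5.10475287] 0.04315703993990441 [[-0.8837, 0.2248, -0.4105], [0.2038, 0.9744, 0.0948], [0.4213, 0.0002, -0.9069]]
```

>>> servo_tool(
  increments=[0,0,-0.5,0,0,0,1,0,0,-2,0,0,0,1,0,0,-3,0,0,0,1,0,0,-3.5,0,0,0,1,0,0,-3.5,0,0,0,1,0,0,-3,0,0,0,1,0,0,-2,0,0,0,1,0,0,0,0,0,0,1,0,0,0,0,0,0,1],
)

```text
t: 22.17
ee_pos: [0.5456, 0.0485, 0.1465]
tool_rot: [0.11, 0.97, 0.024, -0.215]
force: [-0.1, 0.6, -0.5]
gripper_width: 0.0433
```

```bash
python3 - <<'E'
from h import *
s=sense();T=pose(s);print(s["t"],s["ee_pos"],s["force"],s["gripper_width"],s["joint_pos"].round(3))
w=capture("wrist");cv2.imwrite("pics/w17.png",w);np.save("p17.npy",T)
E
```

```text
22.1667 [0.54564245 0.04845261 0.14652399] [-0.09551684  0.61773274 -0.52620819] 0.04327665216391488 [-0.146  0.642  1.055  0.036  1.878 -1.487]
```

View pics/w17.png

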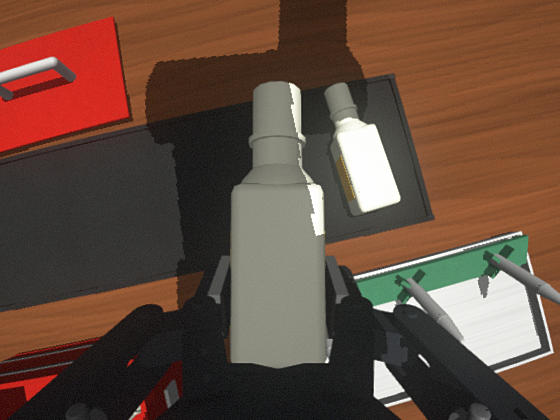

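```bash
cat > bot.py <<'E'
from h import *
def bottle_in_tool(Tg,mouth_xy,yaw):
    d=np.array([np.cos(np.radians(yaw)),np.sin(np.radians(yaw)),0]);m=np.array([*mouth_xy,.026])
    n=Tg[:3,:3].T@d; n[1]=0;n/=np.linalg.norm(n)          # jaws align flats
    mt=Tg[:3,:3].T@(m-Tg[:3,3]); mt[1]=0
    return mt,n
a=np.radians(25);U=np.array([np.sin(a),0,np.cos(a)])
def Rplace(n):
    # tool y = world y ; find pitch with R n = -U
    p=np.degrees(np.arctan2(n[2],n[0])); # pick angle
    best=min(np.arange(20,60,.05),key=lambda q:np.linalg.norm(Rt(180,q)@n+U));return Rt(180,best),best
def T_for_mouth(M,mt,Rm): return np.array(M)-Rm@mt
E
python3 - <<'E'
from bot import *
np.set_printoptions(precision=4,suppress=True)
Tg=np.load("gripB.npy");mt,n=bottle_in_tool(Tg,(.396,.0827),167);print("mouth tool",mt,"n",n)
T=np.load("p17.npy");c=cam("wrist",{"ee_pos":T[:3,3],"tool_rot":R.from_matrix(T[:3,:3]).as_quat()})
mw=T[:3,:3]@mt+T[:3,3];print("mouth px pred",proj(c,mw),"neck root", proj(c,T[:3,:3]@(mt-.052*n)+T[:3,3]))
up=np.cross(n,[0,1,0]);
print("mouth rim top/bot",proj(c,[T[:3,:3]@(mt+s*.0135*up)+T[:3,3] for s in(1,-1)]), "base top edge",proj(c,[T[:3,:3]@(mt-.14*n+s*.022*up)+T[:3,3] for s in(1,-1)]), "shoulder",proj(c,[T[:3,:3]@(mt-.052*n+s*.022*up)+T[:3,3] for s in(1,-1)]))
Rp,q=Rplace(n);print("pitch",q)
F=np.array([.6255,.0715,.034]);T0=pose()
p1=T_for_mouth(F+.13*U,mt,Rp);p2=T_for_mouth(F+.085*U,mt,Rp);p3=T_for_mouth(F+.002*U,mt,Rp);print(p1,p2,p3)
Ta=plan(T0,T0[:3,3]+[0.0,0,.12],T0[:3,:3]);Tb=plan(Ta,p1,Rp,lbl="swing");
# mouth path
N=11;rv=R.from_matrix(Ta[:3,:3].T@Rp).as_rotvec()
Tc=plan(Tb,p2,Rp);plan(Tc,p3,Rp)
E
```

```text
mouth tool [ 0.0884  0.     -0.0004] n [0.9069 0.     0.4213]
mouth px pred [[276.3515  92.2596]] neck root [[276.2504 185.1543]]
mouth rim top/bot [[276.4559 103.1024]
 [276.2296  79.599 ]] base top edge [[276.317  343.2084]
 [275.8376 376.5504]] shoulder [[276.4334 191.785 ]
 [276.0102 176.449 ]]
pitch 40.100000000000286
[0.7483 0.0715 0.2084] [0.7293 0.0715 0.1676] [0.6942 0.0715 0.0924]
 N= 4 cm [ 1.27 -0.   -2.72] rot [0. 0. 0.] |dp| 30.0
swing N= 10 cm [-2.05  0.46  0.77] rot [-0.0031 -0.1133 -0.0237] |dp| 22.4
 N= 2 cm [ 2.04 -0.    0.95] rot [0. 0. 0.] |dp| 22.5
 N= 3 cm [ 2.51 -0.    1.16] rot [0. 0. 0.] |dp| 27.7
```

The observed mouth and shoulder pixels match the predicted ones to 3–4 px, about 2 mm. I'll lift, swing, and stop just above the first peg.

>>> servo_tool(
  increments=[1.27,0,-2.72,0,0,0,1,1.27,0,-2.72,0,0,0,1,1.27,0,-2.72,0,0,0,1,1.27,0,-2.72,0,0,0,1,-2.05,0.46,0.77,-0.003,-0.1133,-0.0237,1,-2.05,0.46,0.77,-0.003,-0.1133,-0.0237,1,-2.05,0.46,0.77,-0.003,-0.1133,-0.0237,1,-2.05,0.46,0.77,-0.003,-0.1133,-0.0237,1,-2.05,0.46,0.77,-0.003,-0.1133,-0.0237,1],
)

```text
t: 22.97
ee_pos: [0.6391, 0.0561, 0.207]
tool_rot: [0.057, 0.996, 0.012, 0.068]
force: [1.3, 0.5, -1.5]
gripper_width: 0.0429
```

>>> servo_tool(
  increments=[-2.05,0.46,0.77,-0.003,-0.1133,-0.0237,1,-2.05,0.46,0.77,-0.003,-0.1133,-0.0237,1,-2.05,0.46,0.77,-0.003,-0.1133,-0.0237,1,-2.05,0.46,0.77,-0.003,-0.1133,-0.0237,1,-2.05,0.46,0.77,-0.003,-0.1133,-0.0237,1,0,0,0,0,0,0,1,0,0,0,0,0,0,1,0,0,0,0,0,0,1],
)

```text
t: 23.63
ee_pos: [0.7478, 0.0716, 0.2088]
tool_rot: [0.0, 0.94, -0.001, 0.342]
force: [0.5, -0.9, -1.2]
gripper_width: 0.0432
```

```bash
python3 - <<'E'
from bot import *
s=sense();T=pose(s);np.save("p18.npy",T);print(s["t"],s["ee_pos"],s["force"],s["gripper_width"],s["joint_pos"].round(3))
Tg=np.load("gripB.npy");mt,n=bottle_in_tool(Tg,(.396,.0827),167);Rp,q=Rplace(n)
print("mouth",T[:3,:3]@mt+T[:3,3],"axis",T[:3,:3]@n)
F=np.array([.6255,.0715,.034]);plan(T,T_for_mouth(F+.085*U,mt,Rp),Rp,N=2)
w=capture("wrist");cv2.imwrite("pics/w18.png",w);s=capture("side");crop(s,240,60,400,240,4,"pics/s18.png");c=capture("scene");crop(c,280,140,420,280,5,"pics/c18.png")
E
```

```text
23.6333 [0.74783374 0.07160646 0.20877274] [ 0.50229019 -0.87458536 -1.2112977 ] 0.043243243824514145 [-0.082  0.447  1.351  0.085  0.649 -1.702]
mouth [0.67981671 0.07159603 0.15235426] axis [-4.24637741e-01 -6.71461641e-04 -9.05363097e-01]
 N= 2 cm [ 2.03 -0.    0.98] rot [-0.0007 -0.0013  0.0001] |dp| 22.6
```

View pics/w18.png

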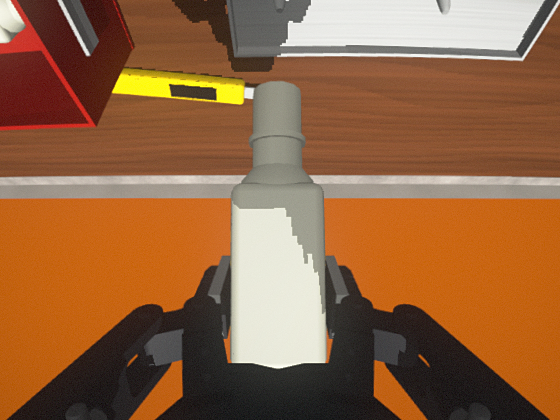

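View pics/s18.png

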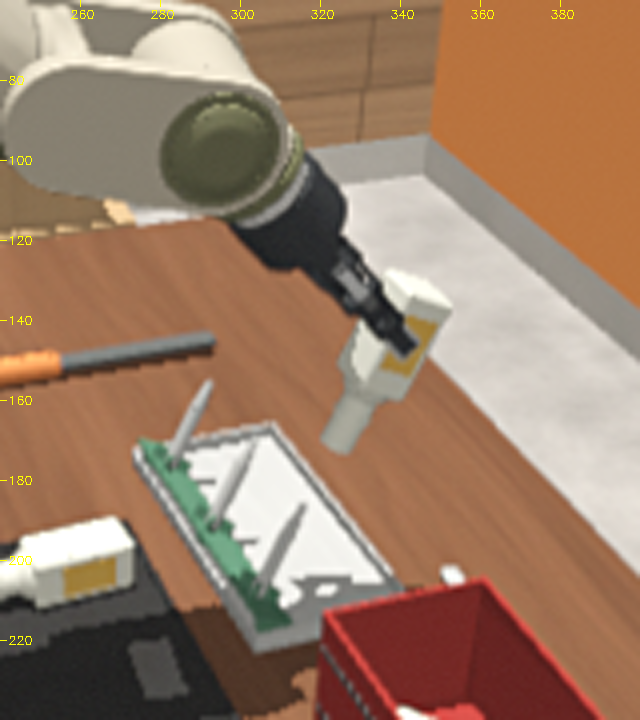

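View pics/c18.png

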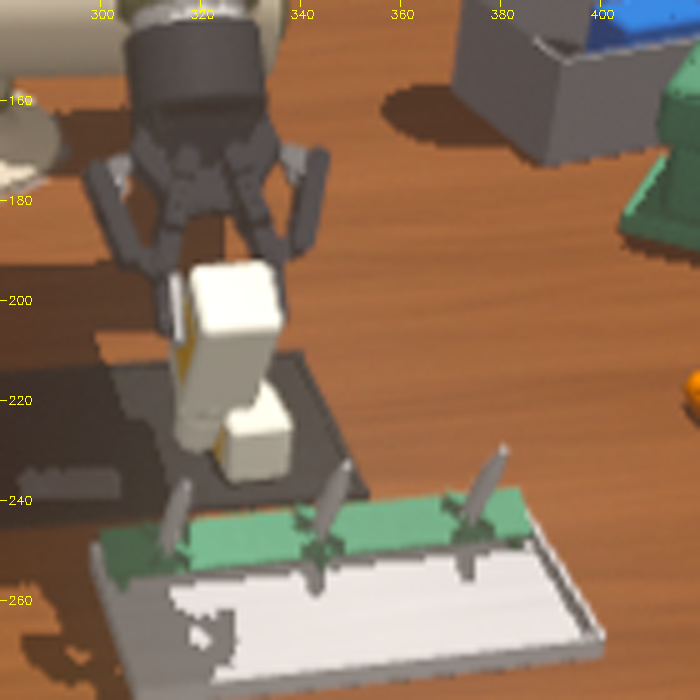

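```bash
python3 - <<'E'
from bot import *
np.set_printoptions(precision=4,suppress=True)
S=cam("side");C=cam("scene")
M=np.array([.6798,.0716,.1524]);F=np.array([.6255,.0715,.034])
print("pred mouth",proj(S,M),proj(C,M),"tip",proj(S,F+.075*U),proj(C,F+.075*U),"foot",proj(S,F),proj(C,F))
print("tri mouth",tri([(S,(324.3,171.3)),(C,(318.6,228))]),"tri tip",tri([(S,(315.6,186)),(C,(317.3,236))]))
s=cv2.imread("pics/s18.png")
cv2.imwrite("pics/s18z.png",cv2.resize(s[360:660,120:460],None,fx=2,fy=2,interpolation=cv2.INTER_CUBIC))
E
```

```text
pred mouth [[323.0046 170.5769]] [[319.2782 225.4568]] tip [[315.2891 185.4228]] [[316.621  235.0129]] foot [[304.9432 204.6623]] [[313.2857 246.6089]]
tri mouth (array([0.6845, 0.0697, 0.1484]), [np.float64(0.5013323645620074), np.float64(0.5373355116201857)]) tri tip (array([0.6589, 0.0731, 0.0989]), [np.float64(0.15137663984030578), np.float64(0.15907280729814513)])
```

View pics/s18z.png

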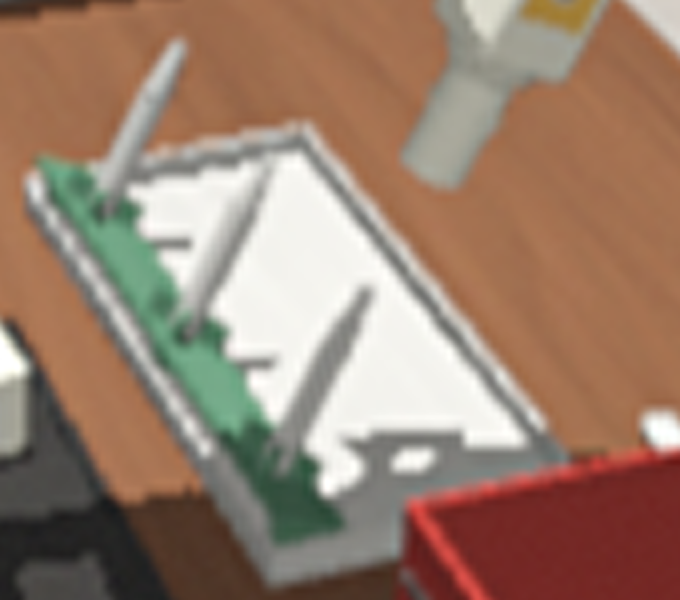

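>>> servo_tool(
  increments=[2.03,0,0.98,0,-0.0013,0,1,2.03,0.1,0.98,0,-0.0013,0,1,0,0,0,0,0,0,1,0,0,0,0,0,0,1,0,0,0,0,0,0,1],
)

```text
t: 24.2
ee_pos: [0.7315, 0.0724, 0.1703]
tool_rot: [-0.0, 0.938, -0.001, 0.346]
force: [-0.0, -0.0, -0.7]
gripper_width: 0.0431
```

```bash
python3 - <<'E'
from bot import *
np.set_printoptions(precision=4,suppress=True)
s=sense();T=pose(s);np.save("p19.npy",T)
Tg=np.load("gripB.npy");mt,n=bottle_in_tool(Tg,(.396,.0827),167)
F=np.array([.6255,.0715,.034])
M=T[:3,:3]@mt+T[:3,3];print("mouth",M,"want",F+.085*U,"axis",T[:3,:3]@n)
S=cam("side");C=cam("scene");print("pred",proj(S,M),proj(C,M),proj(S,F+.075*U),proj(C,F+.075*U))
w=capture("wrist");crop(w,200,0,360,130,5,"pics/w19.png");s=capture("side");crop(s,285,150,345,215,10,"pics/s19.png");c=capture("scene");crop(c,295,205,335,255,12,"pics/c19.png")
E
```

```text
mouth [0.664  0.0723 0.1132] want [0.6614 0.0715 0.111 ] axis [-0.4162 -0.0014 -0.9093]
pred [[317.3918 181.9257]] [[317.5911 233.2593]] [[315.2891 185.4228]] [[316.621  235.0129]]
```

View pics/s19.png

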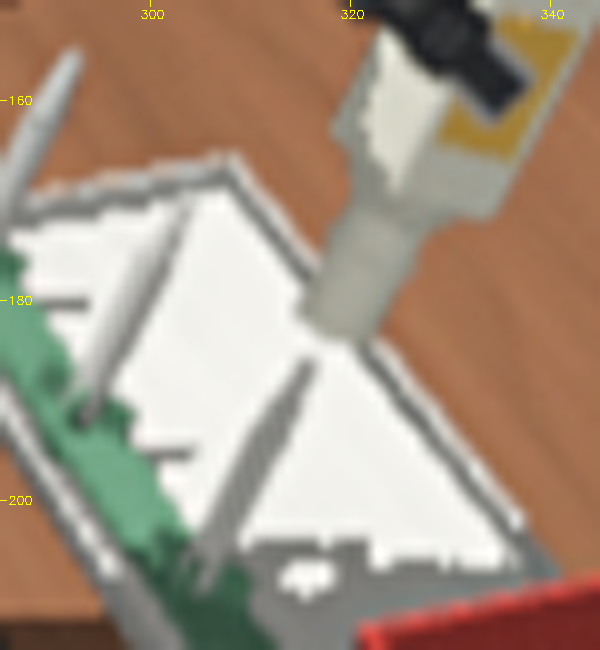

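View pics/c19.png

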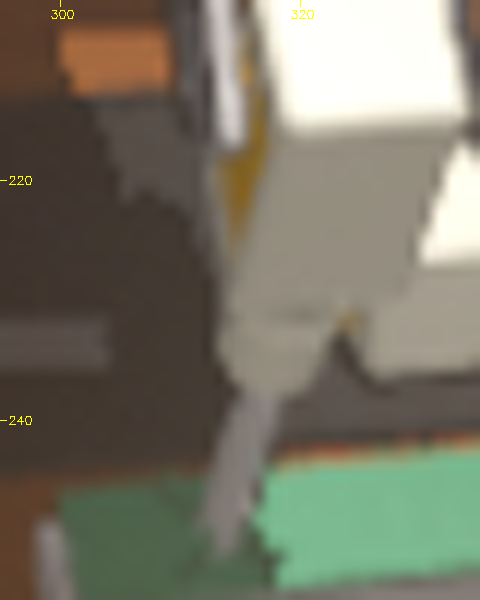

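View pics/w19.png

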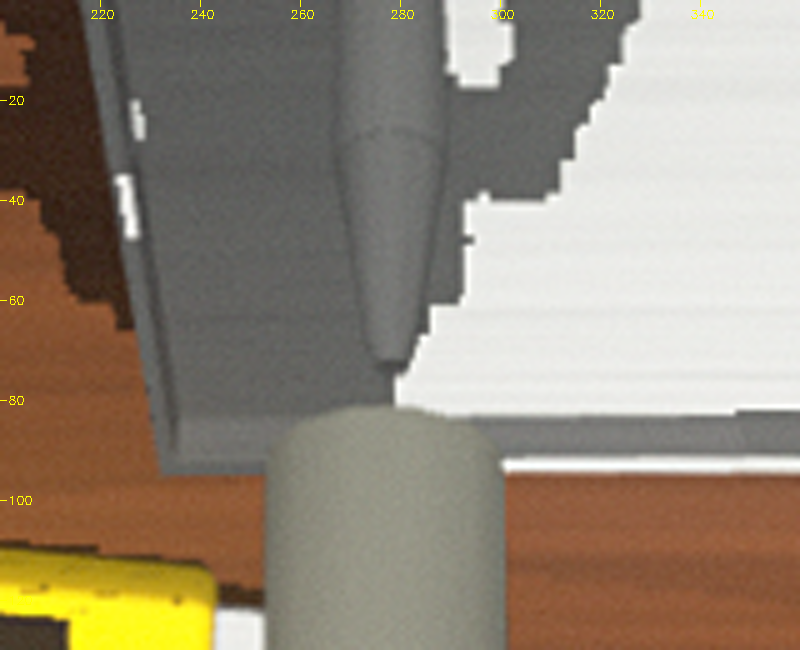

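The wrist view shows the peg tip at column 278.5 and the mouth centre at 276.8, which is 1 mm off, and the side view agrees. I'll insert the first 4 cm.

>>> servo_tool(
  increments=[1,0.1,0.46,0,0,0,1,1,0,0.46,0,0,0,1,1,0,0.46,0,0,0,1,0.6,0,0.28,0,0,0,1,0,0,0,0,0,0,1,0,0,0,0,0,0,1],
)

```text
t: 24.85
ee_pos: [0.7141, 0.0735, 0.1331]
tool_rot: [-0.0, 0.938, -0.001, 0.345]
force: [1.0, -0.3, 0.9]
gripper_width: 0.0432
```

```bash
python3 - <<'E'
from bot import *
np.set_printoptions(precision=4,suppress=True)
s=sense();T=pose(s);print(s["ee_pos"],s["force"],s["moment"],s["gripper_width"])
Tg=np.load("gripB.npy");mt,n=bottle_in_tool(Tg,(.396,.0827),167)
F=np.array([.6255,.0715,.034]);M=T[:3,:3]@mt+T[:3,3];print("mouth",M,"along",(M-F)@U,"perp",(M-F)-((M-F)@U)*U)
w=capture("wrist");crop(w,200,0,360,130,5,"pics/w20.png");s=capture("side");crop(s,285,150,345,215,10,"pics/s20.png")
E
```

```text
[0.7141 0.0735 0.1331] [ 1.0448 -0.2904  0.9309] [-0.0687  0.27    0.0372] 0.04322159503483025
mouth [0.6466 0.0734 0.0761] along 0.0470730516631349 perp [ 0.0012  0.0019 -0.0005]
```

View pics/s20.png

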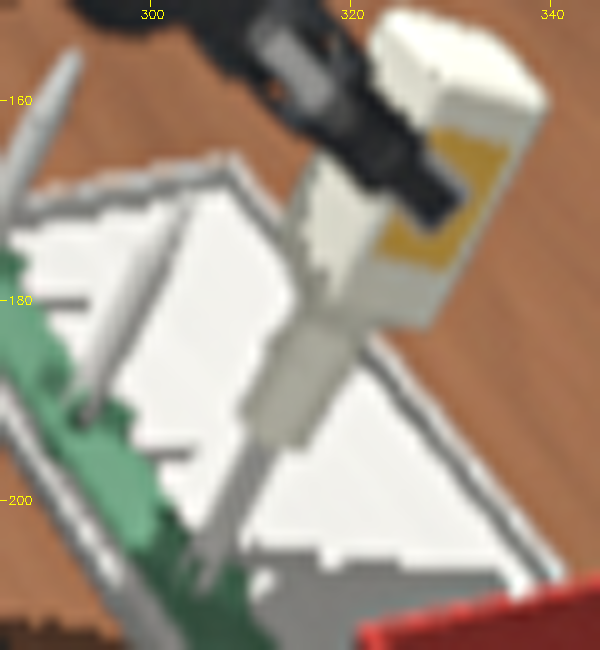

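View pics/w20.png

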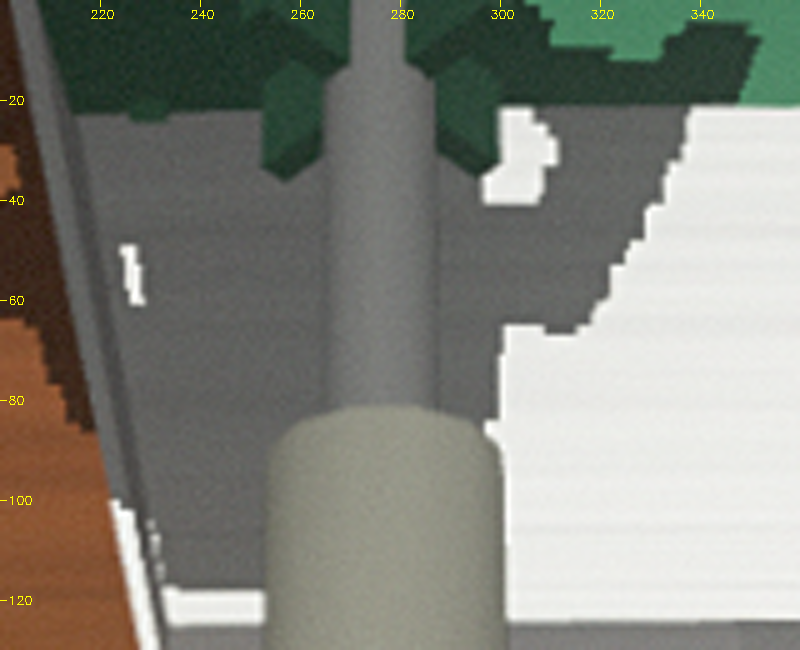

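>>> servo_tool(
  increments=[0.97,0,0.32,0,0,0,1,0.9,0,0.42,0,0,0,1,0.9,0,0.42,0,0,0,1,0.8,0,0.37,0,0,0,1,0.4,0,0.18,0,0,0,1,0,0,0,0,0,0,1,0,0,0,0,0,0,1],
)

```text
t: 25.53
ee_pos: [0.695, 0.0734, 0.0944]
tool_rot: [-0.0, 0.938, -0.001, 0.345]
force: [0.1, 0.5, -0.6]
gripper_width: 0.043
```

```bash
python3 - <<'E'
from bot import *
np.set_printoptions(precision=4,suppress=True)
s=sense();T=pose(s);print(s["ee_pos"],s["force"],s["moment"],s["gripper_width"])
Tg=np.load("gripB.npy");mt,n=bottle_in_tool(Tg,(.396,.0827),167)
F=np.array([.6255,.0715,.034]);M=T[:3,:3]@mt+T[:3,3];print("mouth",M,"along",(M-F)@U,"perp",(M-F)-((M-F)@U)*U)
w=capture("wrist");crop(w,200,0,360,130,5,"pics/w21.png");s=capture("side");crop(s,285,150,345,215,10,"pics/s21.png")
E
```

```text
[0.695  0.0734 0.0944] [ 0.1474  0.4574 -0.5863] [ 0.031   0.3922 -0.0072] 0.04303530036174352
mouth [0.6275 0.0734 0.0374] along 0.003948463615644037 perp [ 0.0003  0.0019 -0.0001]
```

View pics/s21.png

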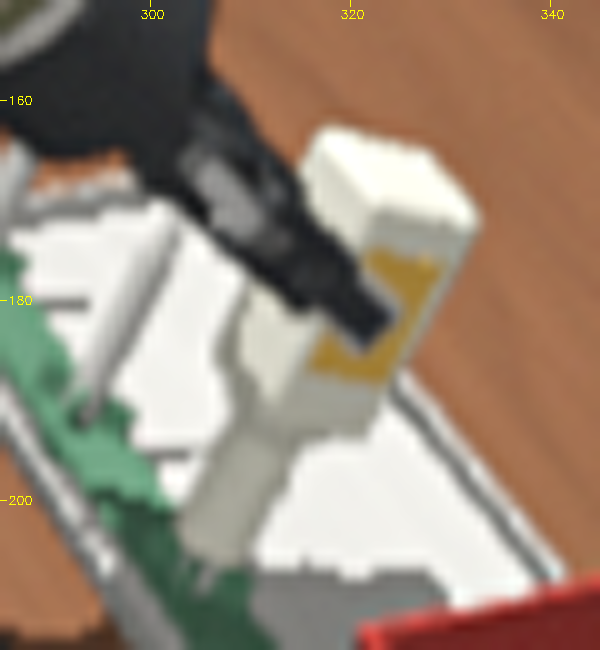

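View pics/w21.png

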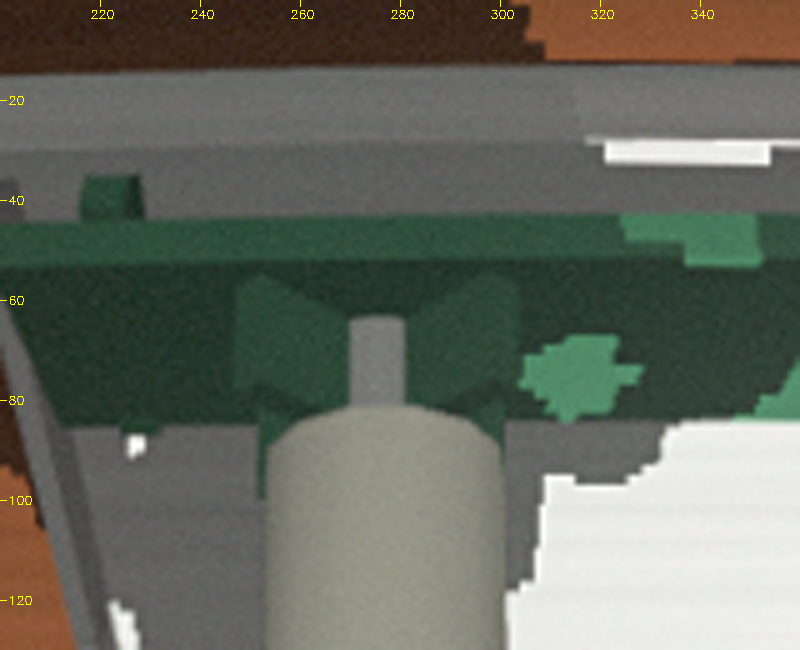

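>>> servo_tool(
  increments=[0.18,0,0.085,0,0,0,1,0.18,0,0.085,0,0,0,1,0,0,0,0,0,0,1,0,0,0,0,0,0,1],
)

```text
t: 25.97
ee_pos: [0.6944, 0.0733, 0.0919]
tool_rot: [0.0, 0.938, -0.001, 0.347]
force: [4.5, 0.2, 3.7]
gripper_width: 0.0432
```

>>> servo_tool(
  increments=[0.14,0,0.065,0,0,0,1,0,0,0,0,0,0,1],
)

```text
t: 26.13
ee_pos: [0.6947, 0.0732, 0.0919]
tool_rot: [0.0, 0.937, -0.001, 0.349]
force: [4.1, 0.6, 10.7]
gripper_width: 0.0431
```

```bash
python3 - <<'E'
from bot import *
np.set_printoptions(precision=4,suppress=True)
s=sense();T=pose(s);print(s["ee_pos"],s["force"],s["moment"],s["gripper_width"])
Tg=np.load("gripB.npy");mt,n=bottle_in_tool(Tg,(.396,.0827),167)
F=np.array([.6255,.0715,.034]);M=T[:3,:3]@mt+T[:3,3];print("along",(M-F)@U)
s=capture("side");crop(s,285,150,345,215,10,"pics/s22.png")
E
```

```text
[0.6947 0.0732 0.0919] [ 4.0908  0.6037 10.6754] [ 0.1925 -1.1541  0.0762] 0.04310246456174007
along 0.0012365956301728966
```

View pics/s22.png

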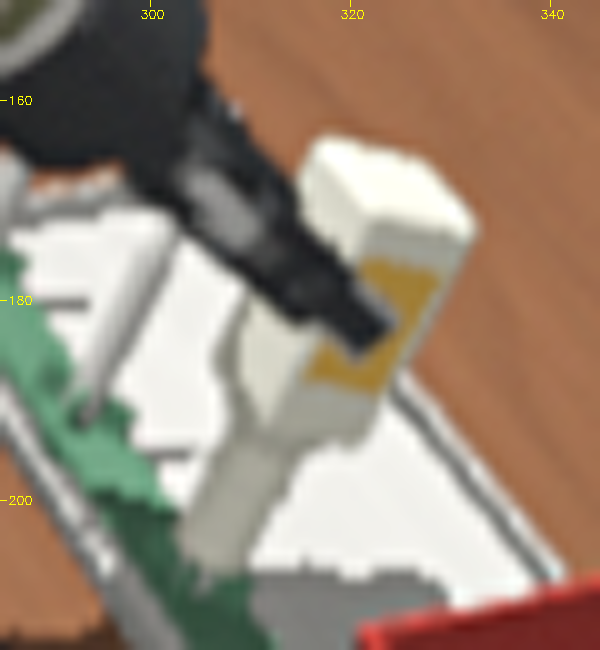

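A contact force of 11 N at the expected depth means it is fully down. I'll release and back off.

>>> servo_tool(
  increments=[0,0,0,0,0,0,0.5,0,0,0,0,0,0,0,0,0,0,0,0,0,-0.5,0,0,0,0,0,0,-1,0,0,0,0,0,0,-1,0,0,0,0,0,0,-1,0,0,-1.5,0,0,0,-1,0,0,-3,0,0,0,-1,0,0,-3.5,0,0,0,-1,0,0,-3.5,0,0,0,-1],
)

```text
t: 27.02
ee_pos: [0.6163, 0.0737, 0.176]
tool_rot: [-0.0, 0.939, -0.001, 0.344]
force: [0.3, -0.5, 0.5]
gripper_width: 0.0853
```

>>> servo_tool(
  increments=[0,0,-3,0,0,0,-1,0,0,-2,0,0,0,-1,0,0,0,0,0,0,-1,0,0,0,0,0,0,-1],
)

```text
t: 27.35
ee_pos: [0.5852, 0.0737, 0.2149]
tool_rot: [-0.0, 0.938, -0.001, 0.345]
force: [-1.3, 0.1, -0.3]
gripper_width: 0.0852
```

```bash
python3 - <<'E'
from bot import *
s=sense();T=pose(s);print(s["t"],s["ee_pos"],s["joint_pos"].round(3),s["gripper_width"])
w=capture("wrist");cv2.imwrite("pics/w23.png",w);s=capture("side");crop(s,215,120,405,295,4,"pics/s23.png")
E
```

```text
27.35 [0.58519554 0.07374017 0.2148529 ] [-0.111  0.171  1.76   0.144  0.512 -1.782] 0.08518975063071899
```

View pics/s23.png

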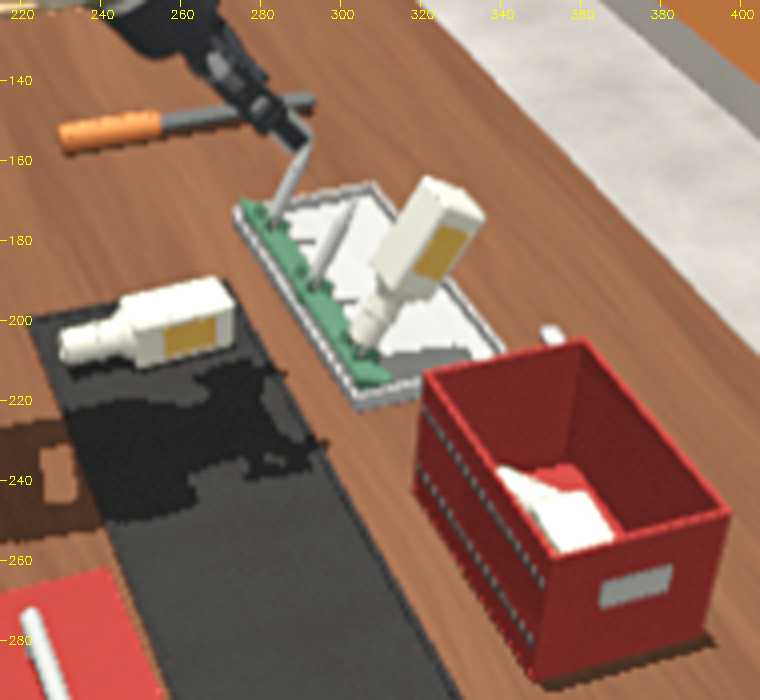

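View pics/w23.png

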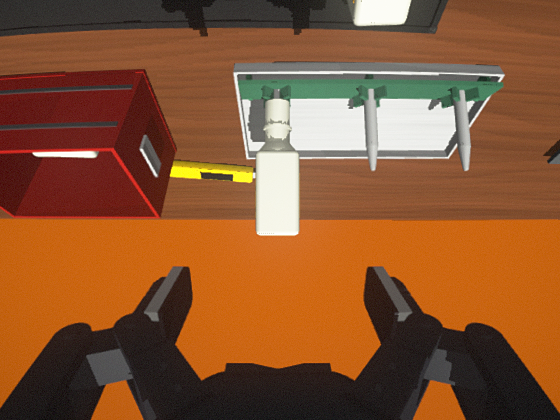

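Bottle B is hanging on the peg. Bottle A is next.

```bash
python3 - <<'E'
from bot import *
plan(pose(),[.49,.153,.16],Rt(183.8))
E
```

```text
N= 6 cm [1.81 1.37 0.19] rot [-0.0041  0.117  -0.0106] |dp| 22.8
```

>>> servo_tool(
  increments=[1.81,1.37,0.19,-0.0041,0.117,-0.0106,-1,1.81,1.37,0.19,-0.0041,0.117,-0.0106,-1,1.81,1.37,0.19,-0.0041,0.117,-0.0106,-1,1.81,1.37,0.19,-0.0041,0.117,-0.0106,-1,1.81,1.37,0.19,-0.0041,0.117,-0.0106,-1,1.81,1.37,0.19,-0.0041,0.117,-0.0106,-1,0,0,0,0,0,0,-1,0,0,0,0,0,0,-1,0,0,0,0,0,0,-1],
)

```text
t: 28.2
ee_pos: [0.4905, 0.1525, 0.1602]
tool_rot: [-0.033, 0.999, -0.0, 0.002]
force: [0.7, 0.2, 0.1]
gripper_width: 0.0854
```

```bash
python3 - <<'E'
from bot import *
s=sense();T=pose(s);np.save("p24.npy",T);print(s["t"],s["ee_pos"],T[:3,:3].round(3).tolist())
w=capture("wrist");crop(w,180,30,420,260,3,"pics/w24.png")
E
```

```text
28.2 [0.49047771 0.15247224 0.16019378] [[-0.998, -0.066, 0.003], [-0.066, 0.998, -0.001], [-0.003, -0.001, -1.0]]
```

View pics/w24.png

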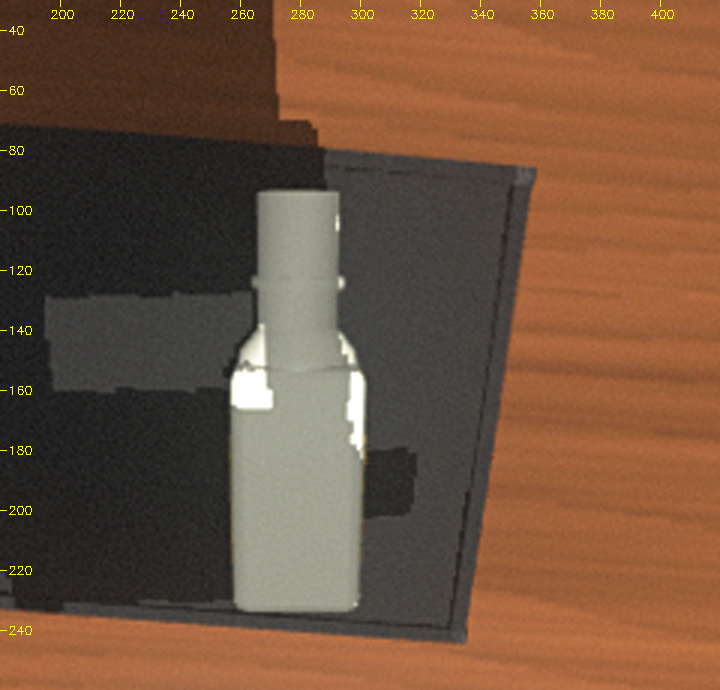

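```bash
python3 - <<'E'
from bot import *
T=np.load("p24.npy");c=cam("wrist",{"ee_pos":T[:3,3],"tool_rot":R.from_matrix(T[:3,:3]).as_quat()})
P=[atz(c,u,.048) for u in [(257,153.3),(301.3,153.3),(299,232.7),(258.7,232.7)]];f=(P[0]+P[1])/2;b=(P[2]+P[3])/2
m=atz(c,(279.7,94),.037)
print([np.degrees(np.arctan2(*(v[1::-1])))%360 for v in (P[0]-P[3],P[1]-P[2],f-b,m-b)],f,b,m)
yaw=np.degrees(np.arctan2(*((m-b)[1::-1])));d=np.array([np.cos(np.radians(yaw)),np.sin(np.radians(yaw))])
base=m[:2]-.14*d;G=np.r_[base+.042*d,.026];print("yaw",yaw%360,"base",base,"G",G)
Rm=Rt(yaw,-25);z=Rm[:,2]
Ta=plan(pose(),G+.042*z-.12*z,Rm);plan(Ta,G+.042*z,Rm,N=5)
E
```

```text
[np.float64(183.81611917671188), np.float64(183.5611605857205), np.float64(183.68864560750308), np.float64(183.53883688157768)] [0.45291982 0.1519119  0.048     ] [0.53465758 0.15718137 0.048     ] [0.39927231 0.14880874 0.037     ]
yaw 183.53883688157768 base [0.53900536 0.15745025] G [0.49708545 0.1548578  0.026     ]
 N= 4 cm [-1.25  0.05  1.43] rot [-0.0004  0.11    0.001 ] |dp| 19.0
 N= 5 cm [0.  0.  2.4] rot [0. 0. 0.] |dp| 24.0
```

>>> servo_tool(
  increments=[-1.25,0.05,1.43,0,0.11,0.001,-1,-1.25,0.05,1.43,0,0.11,0.001,-1,-1.25,0.05,1.43,0,0.11,0.001,-1,-1.25,0.05,1.43,0,0.11,0.001,-1,0,0,3.5,0,0,0,-1,0,0,3.5,0,0,0,-1,0,0,2.5,0,0,0,-1,0,0,1.5,0,0,0,-1,0,0,1,0,0,0,-1,0,0,0,0,0,0,-1],
)

```text
t: 29.08
ee_pos: [0.4773, 0.1534, -0.013]
tool_rot: [-0.03, 0.975, -0.007, -0.218]
force: [-0.3, -0.2, 0.6]
gripper_width: 0.0853
```

>>> servo_tool(
  increments=[0,0,0,0,0,0,-1,0,0,0,0,0,0,1,0,0,0,0,0,0,1,0,0,0,0,0,0,1,0,0,0,0,0,0,1,0,0,0,0,0,0,1,0,0,0,0,0,0,1,0,0,0,0,0,0,1,0,0,0,0,0,0,1],
)

```text
t: 29.83
ee_pos: [0.4796, 0.1541, -0.0109]
tool_rot: [-0.03, 0.976, -0.007, -0.216]
force: [2.2, -0.6, 6.3]
gripper_width: 0.0431
```

```bash
python3 - <<'E'
from h import *
s=sense();T=pose(s);np.save("gripA.npy",T);print(s["t"],s["ee_pos"],s["force"],s["gripper_width"],T[:3,:3].round(4).tolist())
E
```

```text
29.8333 [ 0.47959361  0.15407194 -0.01090048] [ 2.16920024 -0.61823657  6.2598514 ] 0.04310042559682088 [[-0.9047, -0.0625, -0.4214], [-0.0561, 0.998, -0.0276], [0.4223, -0.0014, -0.9065]]
```

>>> servo_tool(
  increments=[0,0,-0.5,0,0,0,1,0,0,-2,0,0,0,1,0,0,-3,0,0,0,1,0,0,-3.5,0,0,0,1,0,0,-3.5,0,0,0,1,0,0,-3,0,0,0,1,0,0,-2,0,0,0,1,0,0,0,0,0,0,1,0,0,0,0,0,0,1],
)

```text
t: 30.58
ee_pos: [0.553, 0.1589, 0.1468]
tool_rot: [-0.03, 0.976, -0.007, -0.217]
force: [-0.4, -0.4, -1.5]
gripper_width: 0.0432
```

```bash
python3 - <<'E'
from bot import *
np.set_printoptions(precision=4,suppress=True)
s=sense();T=pose(s);print(s["t"],s["ee_pos"],s["force"],s["gripper_width"],s["joint_pos"].round(3))
w=capture("wrist");cv2.imwrite("pics/w25.png",w);np.save("p25.npy",T)
Tg=np.load("gripA.npy");mt,n=bottle_in_tool(Tg,(.3993,.1488),183.54);print("mouth tool",mt,"n",n)
Rp,q=Rplace(n);print("pitch",q)
F=np.array([.6255,.2725,.034]);T0=T
p1=T_for_mouth(F+.13*U,mt,Rp);p2=T_for_mouth(F+.085*U,mt,Rp)
Ta=plan(T0,T0[:3,3]+[0.0,0,.12],T0[:3,:3]);Tb=plan(Ta,p1,Rp,lbl="swing");plan(Tb,p2,Rp)
E
```

```text
30.5833 [0.553  0.1589 0.1468] [-0.3568 -0.4272 -1.5236] 0.043234290693926626 [ 0.073  0.698  0.944  0.003  1.937 -1.56 ]
mouth tool [0.0885 0.     0.0005] n [0.9065 0.     0.4223]
pitch 40.000000000000284
 N= 4 cm [ 1.27 -0.   -2.72] rot [0. 0. 0.] |dp| 30.0
swing N= 10 cm [-2.05  1.08  0.75] rot [ 0.0007 -0.1135  0.0066] |dp| 24.3
 N= 2 cm [ 2.04 -0.    0.95] rot [0. 0. 0.] |dp| 22.5
```

View pics/w25.png

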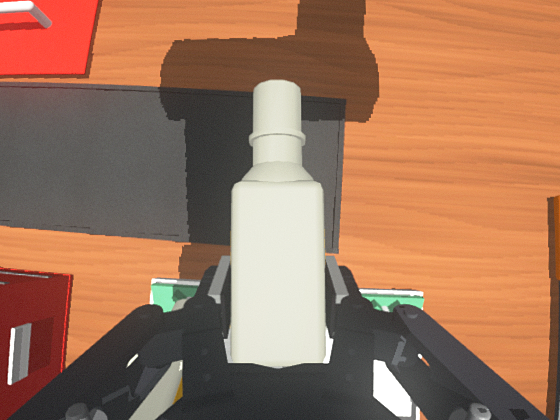

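>>> servo_tool(
  increments=[1.27,0,-2.72,0,0,0,1,1.27,0,-2.72,0,0,0,1,1.27,0,-2.72,0,0,0,1,1.27,0,-2.72,0,0,0,1,-2.05,1.08,0.75,0.0007,-0.1135,0.0066,1,-2.05,1.08,0.75,0.0007,-0.1135,0.0066,1,-2.05,1.08,0.75,0.0007,-0.1135,0.0066,1,-2.05,1.08,0.75,0.0007,-0.1135,0.0066,1,-2.05,1.08,0.75,0.0007,-0.1135,0.0066,1],
)

```text
t: 31.38
ee_pos: [0.641, 0.2177, 0.2073]
tool_rot: [-0.016, 0.998, -0.004, 0.066]
force: [0.9, 0.3, -0.8]
gripper_width: 0.0431
```

>>> servo_tool(
  increments=[-2.05,1.08,0.75,0.0007,-0.1135,0.0066,1,-2.05,1.08,0.75,0.0007,-0.1135,0.0066,1,-2.05,1.08,0.75,0.0007,-0.1135,0.0066,1,-2.05,1.08,0.75,0.0007,-0.1135,0.0066,1,-2.05,1.08,0.75,0.0007,-0.1135,0.0066,1,0,0,0,0,0,0,1,0,0,0,0,0,0,1,0,0,0,0,0,0,1],
)

```text
t: 32.05
ee_pos: [0.7474, 0.2724, 0.2087]
tool_rot: [0.0, 0.941, -0.0, 0.34]
force: [-0.4, -0.4, -1.2]
gripper_width: 0.0429
```

```bash
python3 - <<'E'
from bot import *
np.set_printoptions(precision=4,suppress=True)
s=sense();T=pose(s);print(s["t"],s["ee_pos"],s["force"],s["gripper_width"],s["joint_pos"].round(3))
Tg=np.load("gripA.npy");mt,n=bottle_in_tool(Tg,(.3993,.1488),183.54);Rp,q=Rplace(n)
F=np.array([.6255,.273,.034]);M=T[:3,:3]@mt+T[:3,3]
print("mouth",M,"axis",T[:3,:3]@n,"along",(M-F)@U,"perp",(M-F)-((M-F)@U)*U)
plan(T,T_for_mouth(F+.085*U,mt,Rp),Rp,N=2)
E
```

```text
32.05 [0.7474 0.2724 0.2087] [-0.4032 -0.4104 -1.2331] 0.042857574733313517 [ 0.264  0.546  1.173 -0.245  0.762 -1.187]
mouth [0.6796 0.2724 0.1517] axis [-0.4274 -0.0003 -0.904 ] along 0.12953001598180913 perp [-0.0006 -0.0006  0.0003]
 N= 2 cm [2.   0.03 0.96] rot [-0.0005 -0.0025 -0.0001] |dp| 22.2
```

>>> servo_tool(
  increments=[2,0.03,0.96,0,-0.0025,0,1,2,0.03,0.96,0,-0.0025,0,1,0,0,0,0,0,0,1,0,0,0,0,0,0,1,0,0,0,0,0,0,1],
)

```text
t: 32.47
ee_pos: [0.731, 0.2733, 0.1711]
tool_rot: [0.001, 0.939, 0.0, 0.345]
force: [-0.7, 0.6, -0.3]
gripper_width: 0.043
```

```bash
python3 - <<'E'
from bot import *
np.set_printoptions(precision=4,suppress=True)
s=sense();T=pose(s)
Tg=np.load("gripA.npy");mt,n=bottle_in_tool(Tg,(.3993,.1488),183.54)
F=np.array([.6255,.273,.034]);M=T[:3,:3]@mt+T[:3,3]
print("mouth",M,"axis",T[:3,:3]@n,"along",(M-F)@U,"perp",(M-F)-((M-F)@U)*U,s["force"])
w=capture("wrist");crop(w,200,0,360,130,5,"pics/w26.png");s=capture("side");crop(s,255,120,325,190,10,"pics/s26.png")
E
```

```text
mouth [0.6639 0.2734 0.1134] axis [-0.4173  0.001  -0.9088] along 0.0881596042677112 perp [ 0.0011  0.0004 -0.0005] [-0.6539  0.6115 -0.277 ]
```

View pics/w26.png

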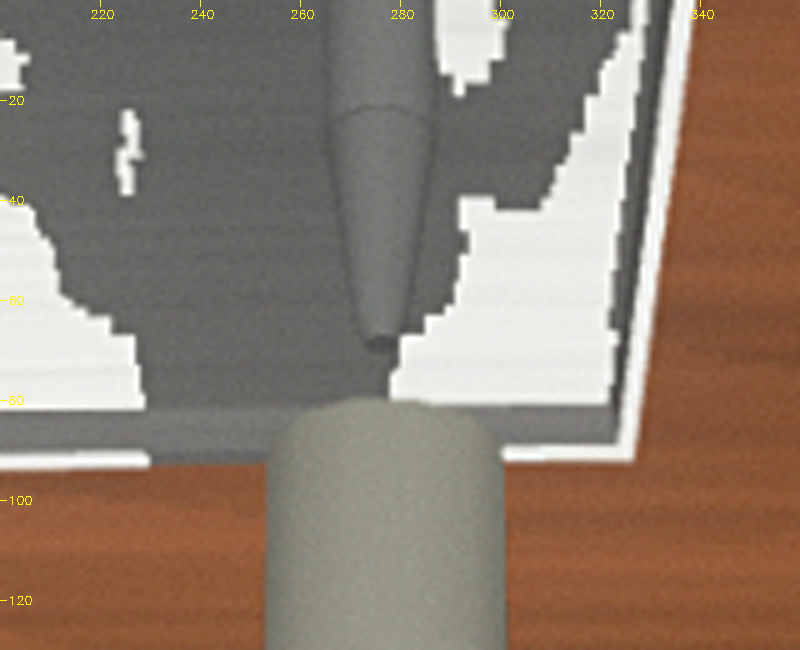

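View pics/s26.png

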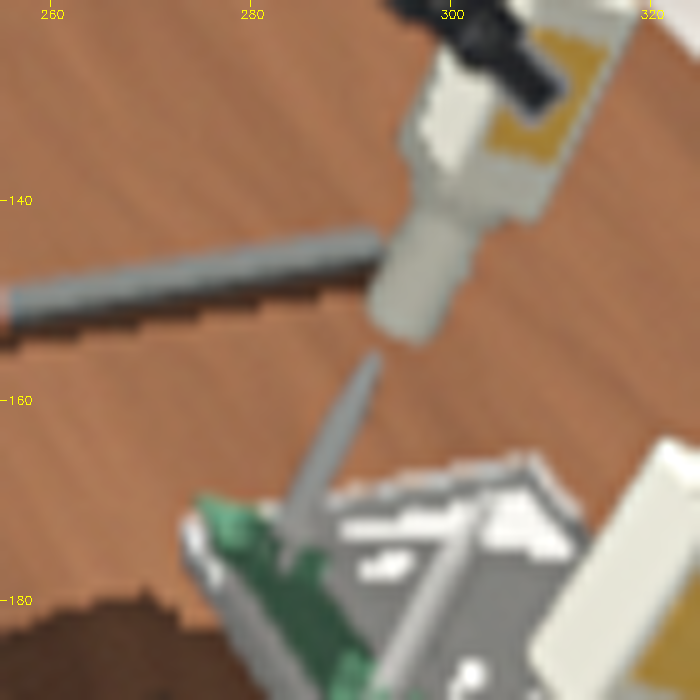

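It lines up sideways and sits about 2 mm to the far side, the same as B did. I'll insert with that correction.

>>> servo_tool(
  increments=[1.06,0,0.3,0,0,0,1,1,0,0.46,0,0,0,1,1,0,0.46,0,0,0,1,0.6,0,0.28,0,0,0,1,0,0,0,0,0,0,1,0,0,0,0,0,0,1],
)

```text
t: 33.07
ee_pos: [0.7121, 0.2737, 0.1348]
tool_rot: [0.0, 0.939, 0.0, 0.344]
force: [-0.7, -1.1, -0.4]
gripper_width: 0.043
```

```bash
python3 - <<'E'
from bot import *
np.set_printoptions(precision=4,suppress=True)
s=sense();T=pose(s)
Tg=np.load("gripA.npy");mt,n=bottle_in_tool(Tg,(.3993,.1488),183.54)
F=np.array([.6255,.273,.034]);M=T[:3,:3]@mt+T[:3,3]
print("mouth",M,"axis",T[:3,:3]@n,"along",(M-F)@U,"perp",(M-F)-((M-F)@U)*U,s["force"],s["moment"])
s=capture("side");crop(s,255,120,325,190,10,"pics/s27.png")
E
```

```text
mouth [0.645  0.2738 0.0771] axis [-0.4182  0.0004 -0.9084] along 0.047312787407417595 perp [-0.0005  0.0008  0.0002] [-0.671  -1.087  -0.4395] [-0.0014  0.3778  0.0139]
```

View pics/s27.png

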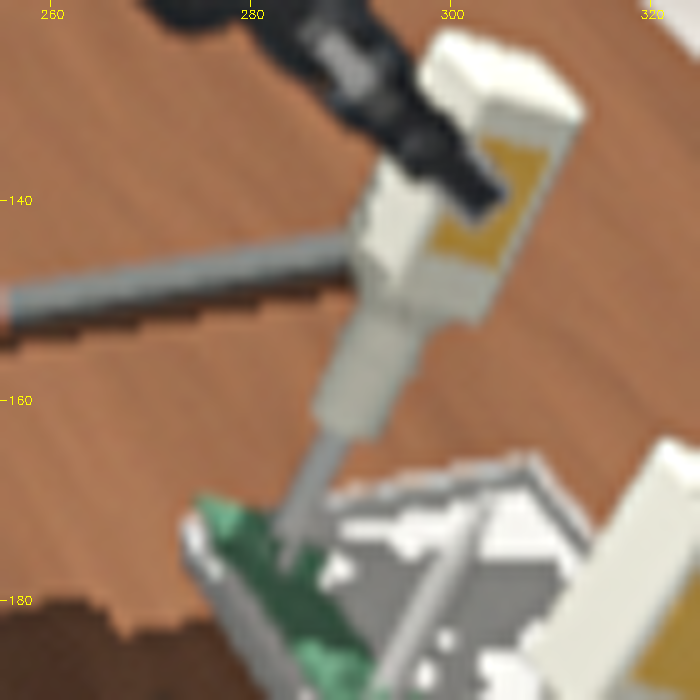

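>>> servo_tool(
  increments=[0.9,0,0.42,0,0,0,1,0.9,0,0.42,0,0,0,1,0.9,0,0.42,0,0,0,1,0.8,0,0.37,0,0,0,1,0.45,0,0.21,0,0,0,1,0,0,0,0,0,0,1],
)

```text
t: 33.62
ee_pos: [0.6928, 0.2738, 0.0935]
tool_rot: [-0.0, 0.939, -0.0, 0.344]
force: [0.5, -0.1, -1.3]
gripper_width: 0.0432
```

>>> servo_tool(
  increments=[0.18,0,0.085,0,0,0,1,0.18,0,0.085,0,0,0,1,0,0,0,0,0,0,1,0,0,0,0,0,0,1],
)

```text
t: 33.95
ee_pos: [0.6931, 0.274, 0.0927]
tool_rot: [0.0, 0.938, 0.001, 0.346]
force: [4.1, -1.7, 3.5]
gripper_width: 0.0429
```

```bash
python3 - <<'E'
from bot import *
np.set_printoptions(precision=4,suppress=True)
s=sense();T=pose(s)
Tg=np.load("gripA.npy");mt,n=bottle_in_tool(Tg,(.3993,.1488),183.54)
F=np.array([.6255,.273,.034]);M=T[:3,:3]@mt+T[:3,3]
print("mouth",M,"axis",T[:3,:3]@n,"along",(M-F)@U,"perp",(M-F)-((M-F)@U)*U,s["force"],s["moment"])
s=capture("side");crop(s,255,120,325,190,10,"pics/s28.png")
E
```

```text
mouth [0.6261 0.274  0.0348] axis [-0.4153  0.0009 -0.9097] along 0.0009493088535561418 perp [ 0.0002  0.001  -0.0001] [ 4.1032 -1.7309  3.4967] [-0.122  -0.7566 -0.0713]
```

View pics/s28.png

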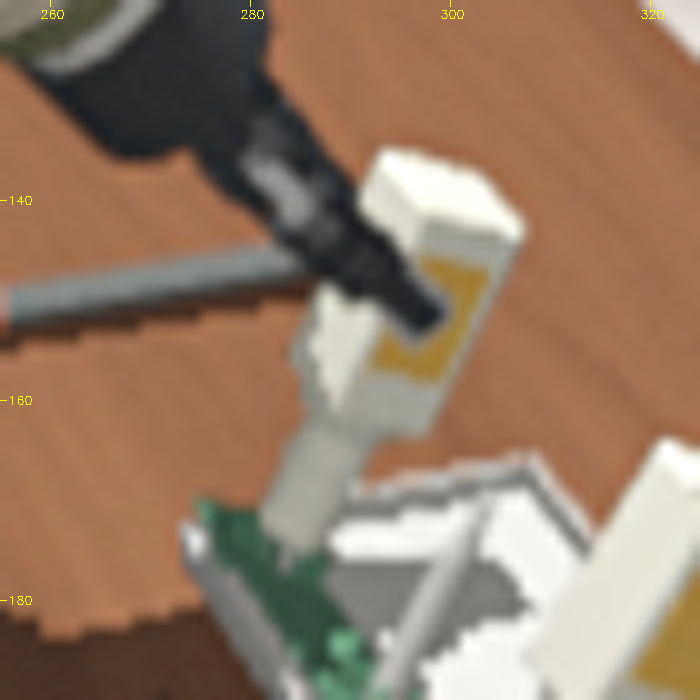

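Contact at the expected depth again, so I'll release and retreat.

>>> servo_tool(
  increments=[0,0,0,0,0,0,0.5,0,0,0,0,0,0,0,0,0,0,0,0,0,-0.5,0,0,0,0,0,0,-1,0,0,0,0,0,0,-1,0,0,0,0,0,0,-1,0,0,-1.5,0,0,0,-1,0,0,-3,0,0,0,-1,0,0,-3.5,0,0,0,-1,0,0,-3.5,0,0,0,-1],
)

```text
t: 34.83
ee_pos: [0.616, 0.2734, 0.1784]
tool_rot: [0.0, 0.939, -0.0, 0.343]
force: [0.5, 0.6, 0.3]
gripper_width: 0.0856
```

>>> servo_tool(
  increments=[0,0,-3,0,0,0,-1,0,0,-2,0,0,0,-1,0,0,0,0,0,0,-1,0,0,0,0,0,0,-1],
)

```text
t: 35.17
ee_pos: [0.5848, 0.274, 0.2172]
tool_rot: [0.0, 0.939, 0.0, 0.344]
force: [1.1, -0.1, -0.6]
gripper_width: 0.0859
```

```bash
python3 - <<'E'
from bot import *
s=sense();T=pose(s);print(s["t"],s["ee_pos"],s["joint_pos"].round(3),s["gripper_width"])
s=capture("side");crop(s,160,120,405,330,3,"pics/s29.png");crop(capture("scene"),180,180,410,305,3,"pics/c29.png")
plan(T,[.33,-.10,.20],Rt(90))
E
```

```text
35.1667 [0.58483732 0.273964   0.21722962] [ 0.36   0.302  1.565 -0.39   0.641 -0.973] 0.08585253413009392
 N= 15 cm [-0.5  -3.31 -0.03] rot [0.0367 0.0367 0.1   ] |dp| 33.4
```

View pics/s29.png

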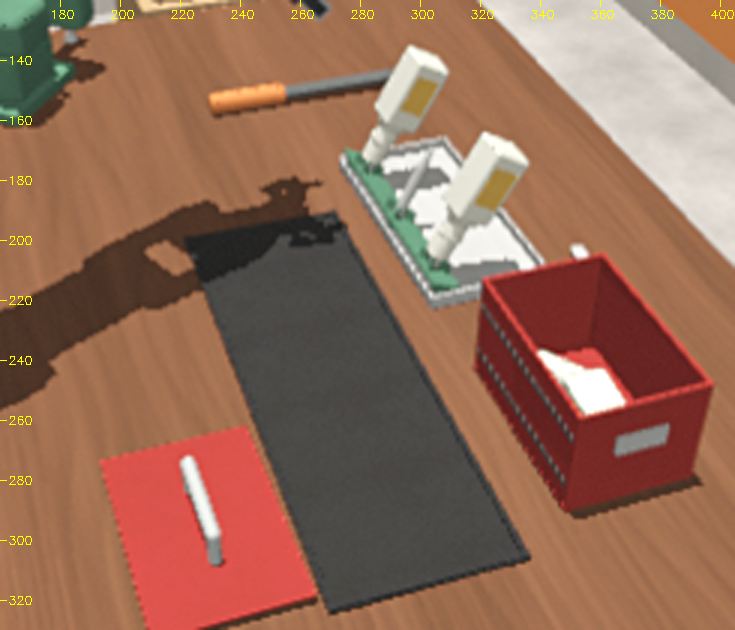

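View pics/c29.png

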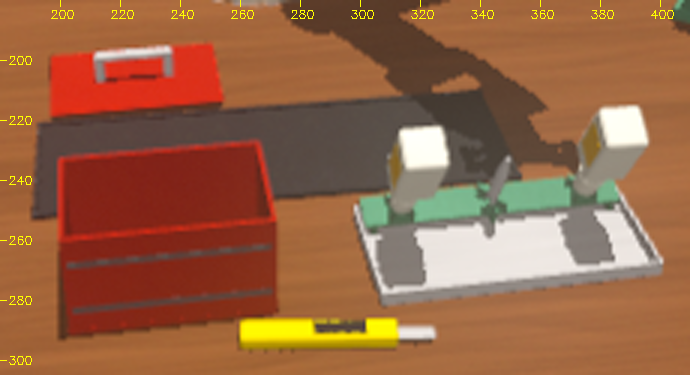

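Both bottles are hung. Now I'll fetch the lid, backing clear first.

```bash
python3 - <<'E'
from bot import *
T=pose();T=plan(T,T[:3,3]+[-.12,0,0],T[:3,:3]);plan(T,[.301,-.19,.2],Rt(90))
E
```

```text
N= 4 cm [ 2.29 -0.   -1.93] rot [0. 0. 0.] |dp| 30.0
 N= 15 cm [-1.4  -3.35  0.31] rot [0.0365 0.0366 0.1   ] |dp| 36.4
```

>>> servo_tool(
  increments=[2.29,0,-1.93,0,0,0,-1,2.29,0,-1.93,0,0,0,-1,2.29,0,-1.93,0,0,0,-1,2.29,0,-1.93,0,0,0,-1,-1.4,-3.35,0.31,0.0365,0.0366,0.1,-1,-1.4,-3.35,0.31,0.0365,0.0366,0.1,-1,-1.4,-3.35,0.31,0.0365,0.0366,0.1,-1,-1.4,-3.35,0.31,0.0365,0.0366,0.1,-1,-1.4,-3.35,0.31,0.0365,0.0366,0.1,-1],
)

```text
t: 36.02
ee_pos: [0.4958, 0.0954, 0.2332]
tool_rot: [0.265, 0.933, 0.0, 0.244]
force: [1.0, 0.3, 0.0]
gripper_width: 0.0851
```

>>> servo_tool(
  increments=[-1.4,-3.35,0.31,0.0365,0.0366,0.1,-1,-1.4,-3.35,0.31,0.0365,0.0366,0.1,-1,-1.4,-3.35,0.31,0.0365,0.0366,0.1,-1,-1.4,-3.35,0.31,0.0365,0.0366,0.1,-1,-1.4,-3.35,0.31,0.0365,0.0366,0.1,-1,-1.4,-3.35,0.31,0.0365,0.0366,0.1,-1,-1.4,-3.35,0.31,0.0365,0.0366,0.1,-1,-1.4,-3.35,0.31,0.0365,0.0366,0.1,-1,-1.4,-3.35,0.31,0.0365,0.0366,0.1,-1,-1.4,-3.35,0.31,0.0365,0.0366,0.1,-1],
)

```text
t: 36.85
ee_pos: [0.2999, -0.1914, 0.1993]
tool_rot: [0.709, 0.705, 0.001, -0.002]
force: [0.6, -0.3, -0.9]
gripper_width: 0.0852
```

>>> servo_tool(
  increments=[0,0,0,0,0,0,-1,0,0,0,0,0,0,-1,0,0,0,0,0,0,-1],
)

```text
t: 37.1
ee_pos: [0.3014, -0.1901, 0.1998]
tool_rot: [0.707, 0.707, 0.001, -0.0]
force: [-0.5, 0.2, -0.2]
gripper_width: 0.0857
```

```bash
python3 - <<'E'
from bot import *
s=sense();T=pose(s);np.save("p30.npy",T);print(s["t"],s["ee_pos"],T[:3,:3].round(3).tolist(),s["joint_pos"].round(3))
w=capture("wrist");cv2.imwrite("pics/w30.png",w)
E
```

```text
37.1 [ 0.30139952 -0.19005822  0.19982494] [[-0.0, 1.0, 0.001], [1.0, 0.0, 0.002], [0.002, 0.001, -1.0]] [-0.901  0.026  1.75   0.002  1.366 -0.901]
```

View pics/w30.png

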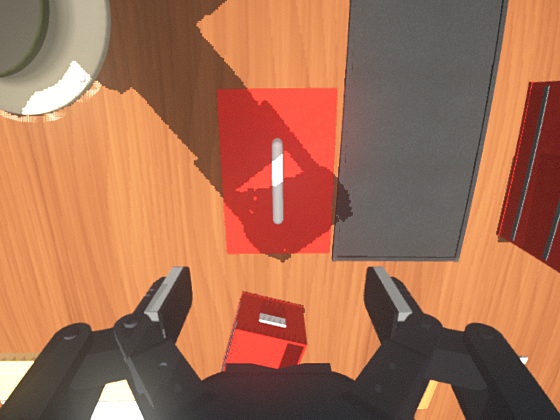

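```bash
python3 - <<'E'
from bot import *
np.set_printoptions(precision=4,suppress=True)
T=np.load("p30.npy");c=cam("wrist",{"ee_pos":T[:3,3],"tool_rot":R.from_matrix(T[:3,:3]).as_quat()})
P=np.array([atz(c,u,.012) for u in [(217,89),(337,89),(332,253.5),(227,254)]]);print(P,P.mean(0))
H=np.array([atz(c,u,.05) for u in [(277,139),(278,223)]]);print(H,H.mean(0))
E
```

```text
[[ 0.2335 -0.0892  0.012 ]
 [ 0.3693 -0.0891  0.012 ]
 [ 0.375  -0.2956  0.012 ]
 [ 0.2345 -0.2963  0.012 ]] [ 0.3031 -0.1925  0.012 ]
[[ 0.3014 -0.1414  0.05  ]
 [ 0.3025 -0.2367  0.05  ]] [ 0.302  -0.1891  0.05  ]
```

The lid has not moved: it is centred at (0.302, -0.191). I'll regrasp it at the same tool pose as before.

>>> servo_tool(
  increments=[0,0,3.5,0,0,-0.0025,-1,0,0,3.5,0,0,-0.0025,-1,0,0,3.5,0,0,-0.0025,-1,0,0,3.5,0,0,-0.0025,-1,0,0,3.5,0,0,0,-1,0,0,2,0,0,0,-1,0,0,1.2,0,0,0,-1,0,0,0.6,0,0,0,-1,0,0,0.2,0,0,0,-1,0,0,0,0,0,0,-1],
)

```text
t: 37.98
ee_pos: [0.3021, -0.1894, -0.0145]
tool_rot: [0.703, 0.711, 0.001, 0.0]
force: [0.8, 0.0, -0.2]
gripper_width: 0.0852
```

>>> servo_tool(
  increments=[0,0,0,0,0,0,1,0,0,0,0,0,0,1,0,0,0,0,0,0,1,0,0,0,0,0,0,1,0,0,0,0,0,0,1,0,0,0,0,0,0,1,0,0,0,0,0,0,1,0,0,0,0,0,0,1,0,0,0,0,0,0,1,0,0,0,0,0,0,1],
)

```text
t: 38.82
ee_pos: [0.3016, -0.1898, -0.0142]
tool_rot: [0.703, 0.711, 0.001, 0.001]
force: [-1.0, 0.4, 6.3]
gripper_width: 0.0101
```

```bash
python3 - <<'E'
from bot import *
s=sense();T=pose(s);np.save("gripL.npy",T);print(s["t"],s["ee_pos"],T[:3,:3].round(3).tolist(),s["force"],s["gripper_width"])
T=plan(T,T[:3,3]+[0,0,.217],T[:3,:3]);T=plan(T,[.6735,-.173,.201],T[:3,:3])
E
```

```text
38.8167 [ 0.3016135  -0.18984816 -0.01424534] [[-0.01, 1.0, 0.002], [1.0, 0.01, 0.0], [0.0, 0.002, -1.0]] [-1.03931623  0.42719342  6.32721033] 0.010089991448755596
 N= 6 cm [ 0.    0.01 -3.62] rot [0. 0. 0.] |dp| 36.2
 N= 10 cm [0.13 3.72 0.03] rot [0. 0. 0.] |dp| 37.2
```

>>> servo_tool(
  increments=[0,0,-0.5,0,0,0,1,0,0,-2,0,0,0,1,0,0,-3.2,0,0,0,1,0,0,-4,0,0,0,1,0,0,-4,0,0,0,1,0,0,-4,0,0,0,1,0,0,-3,0,0,0,1,0,0,-1,0,0,0,1,0,0,0,0,0,0,1,0,0,0,0,0,0,1],
)

```text
t: 39.65
ee_pos: [0.3008, -0.1895, 0.2021]
tool_rot: [0.703, 0.711, 0.001, 0.0]
force: [-0.1, 0.3, -2.9]
gripper_width: 0.0101
```

>>> servo_tool(
  increments=[0.13,3.72,0,0,0,0,1,0.13,3.72,0,0,0,0,1,0.13,3.72,0,0,0,0,1,0.13,3.72,0,0,0,0,1,0.13,3.72,0,0,0,0,1,0.13,3.72,0,0,0,0,1,0.13,3.72,0,0,0,0,1,0.13,3.72,0,0,0,0,1,0.13,3.72,0,0,0,0,1,0.13,3.72,0,0,0,0,1],
)

```text
t: 40.48
ee_pos: [0.674, -0.1724, 0.2]
tool_rot: [0.703, 0.711, 0.0, -0.002]
force: [0.8, -0.9, -2.0]
gripper_width: 0.0102
```

>>> servo_tool(
  increments=[0,0,0,0,0,0,1,0,0,0,0,0,0,1,0,0,0,0,0,0,1],
)

```text
t: 40.73
ee_pos: [0.6721, -0.1729, 0.2008]
tool_rot: [0.703, 0.711, 0.0, -0.002]
force: [-0.4, -0.0, -1.9]
gripper_width: 0.0101
```

```bash
python3 - <<'E'
from bot import *
s=sense();T=pose(s);print(s["t"],s["ee_pos"],T[:3,:3].round(3).tolist(),s["force"],s["gripper_width"])
plan(T,[.6735,-.173,.125],T[:3,:3],N=4)
w=capture("wrist");cv2.imwrite("pics/w31.png",w);crop(capture("side"),250,120,430,290,4,"pics/s31.png")
E
```

```text
40.7333 [ 0.67211523 -0.1728742   0.20084299] [[-0.01, 1.0, -0.002], [1.0, 0.01, 0.002], [0.003, -0.002, -1.0]] [-0.41025389 -0.02547444 -1.93116024] 0.010100099990816291
 N= 4 cm [-0.01  0.04  1.9 ] rot [0. 0. 0.] |dp| 19.0
```

View pics/w31.png

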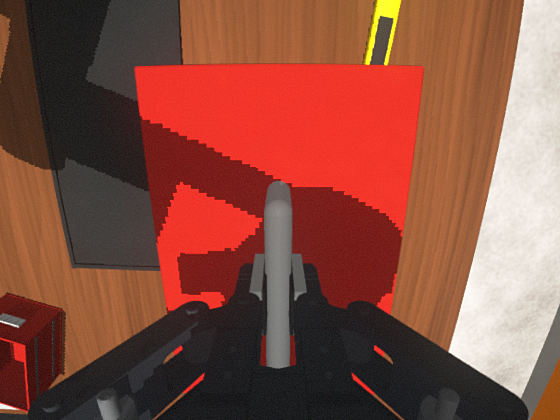

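View pics/s31.png

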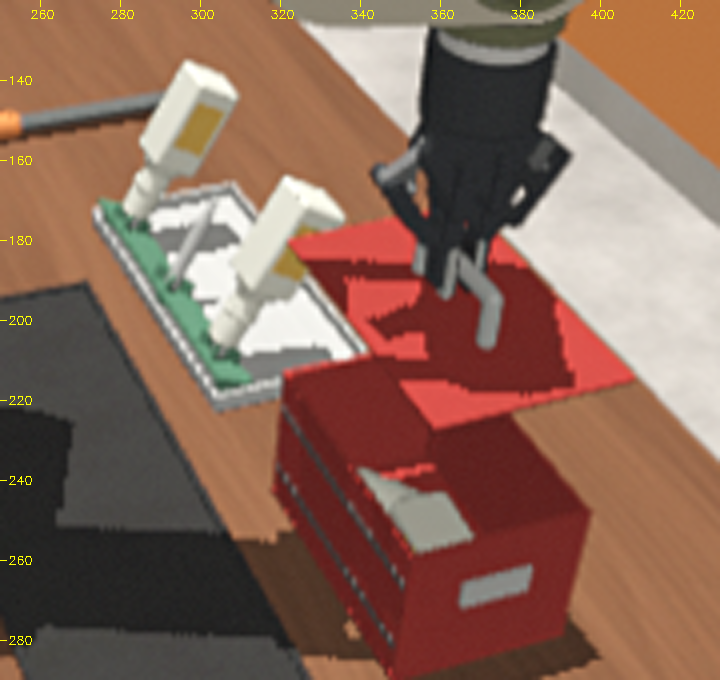

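>>> servo_tool(
  increments=[0,0.1,2.5,0,0,0,1,0,0,3.5,0,0,0,1,0,0,2.2,0,0,0,1,0,0,0.8,0,0,0,1,0,0,0,0,0,0,1,0,0,0,0,0,0,1,0,0,0,0,0,0,1],
)

```text
t: 41.42
ee_pos: [0.6749, -0.1735, 0.1157]
tool_rot: [0.704, 0.711, 0.002, 0.002]
force: [0.3, -0.8, -1.4]
gripper_width: 0.01
```

```bash
python3 - <<'E'
from bot import *
s=sense();T=pose(s);print(s["t"],s["ee_pos"],s["force"],s["gripper_width"])
crop(capture("side"),300,160,420,290,5,"pics/s32.png");crop(capture("scene"),180,195,300,305,5,"pics/c32.png")
E
```

```text
41.4167 [ 0.67489208 -0.17350017  0.11572352] [ 0.30994103 -0.78067327 -1.36909339] 0.010008148306430526
```

View pics/s32.png

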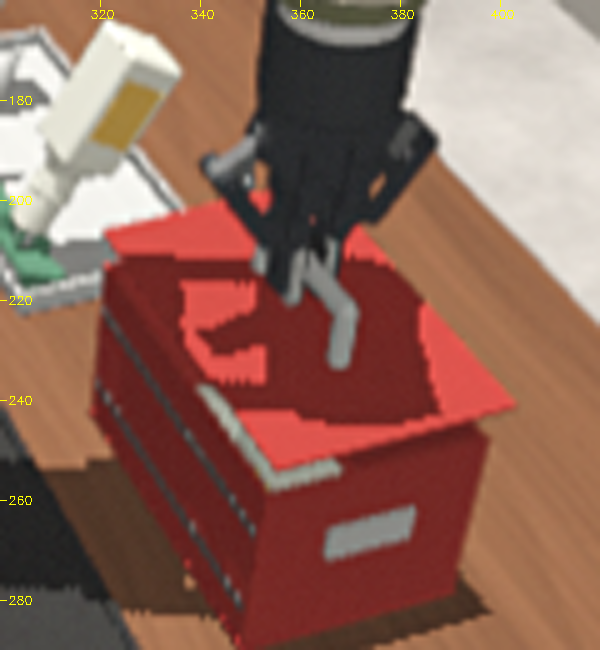

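View pics/c32.png

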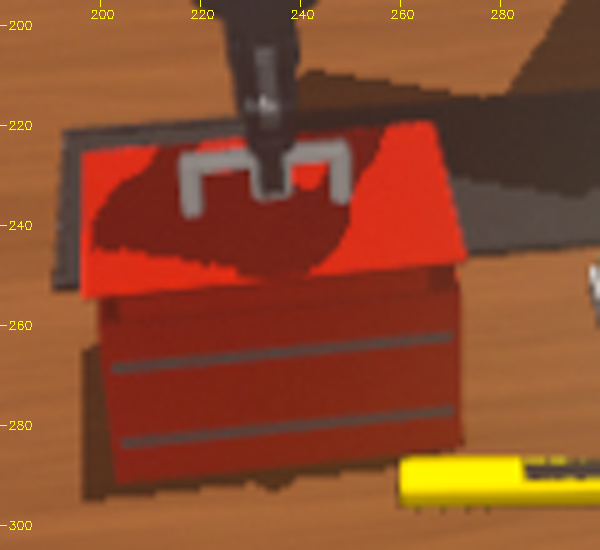

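>>> servo_tool(
  increments=[0,0,0.6,0,0,0,1,0,0,0.5,0,0,0,1,0,0,0.4,0,0,0,1,0,0,0,0,0,0,1,0,0,0,0,0,0,1],
)

```text
t: 41.93
ee_pos: [0.6741, -0.1729, 0.0977]
tool_rot: [0.703, 0.711, 0.001, -0.0]
force: [-0.3, 0.3, -2.2]
gripper_width: 0.01
```

```bash
python3 - <<'E'
from bot import *
s=sense();print(s["t"],s["ee_pos"],s["force"],s["moment"],s["gripper_width"])
E
```

```text
41.9333 [ 0.67405868 -0.17291877  0.09770669] [-0.29633435  0.30635043 -2.24800103] [ 0.01138664 -0.00777106 -0.00393477] 0.009958576552606208
```

>>> servo_tool(
  increments=[0,0,0.3,0,0,0,1,0,0,0.15,0,0,0,1,0,0,0,0,0,0,1,0,0,0,0,0,0,1],
)

```text
t: 42.27
ee_pos: [0.6742, -0.1729, 0.0936]
tool_rot: [0.703, 0.711, 0.001, 0.0]
force: [0.5, 0.3, -1.6]
gripper_width: 0.01
```

>>> servo_tool(
  increments=[0,0,0.1,0,0,0,1,0,0,0,0,0,0,1],
)

```text
t: 42.43
ee_pos: [0.6744, -0.173, 0.0929]
tool_rot: [0.703, 0.711, 0.001, 0.001]
force: [1.3, -0.5, -1.9]
gripper_width: 0.0099
```

```bash
python3 - <<'E'
from bot import *
s=sense();print(s["t"],s["ee_pos"],s["force"],s["moment"],s["gripper_width"])
crop(capture("side"),300,160,420,290,5,"pics/s33.png")
E
```

```text
42.4333 [ 0.67436768 -0.17301427  0.09290918] [ 1.25894022 -0.52703919 -1.89364808] [-0.00581511 -0.08564432 -0.02380586] 0.009930860087829771
```

View pics/s33.png

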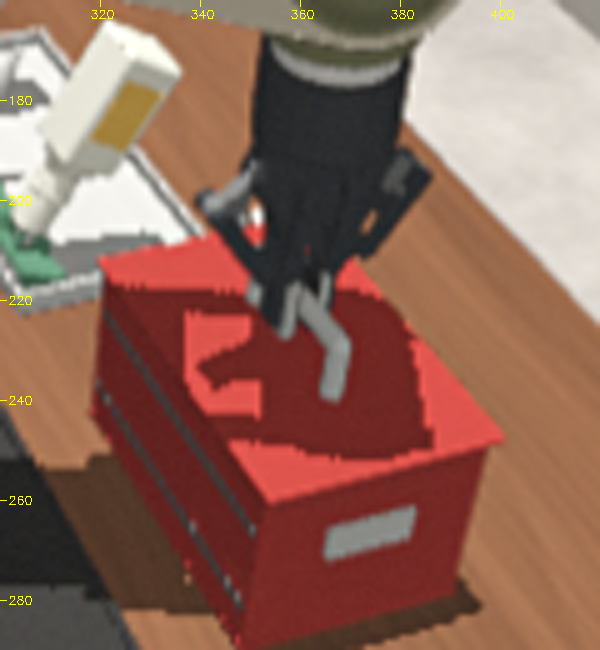

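The lid is seated. I'll push down another 1 mm to confirm contact, then release and lift off.

>>> servo_tool(
  increments=[0,0,0.1,0,0,0,1,0,0,0,0,0,0,1,0,0,0,0,0,0,0.5,0,0,0,0,0,0,0,0,0,0,0,0,0,-0.5,0,0,0,0,0,0,-1,0,0,0,0,0,0,-1,0,0,0,0,0,0,-1,0,0,0,0,0,0,-1],
)

```text
t: 43.23
ee_pos: [0.6742, -0.173, 0.0916]
tool_rot: [0.703, 0.711, 0.001, 0.0]
force: [0.4, 0.7, 0.8]
gripper_width: 0.0853
```

>>> servo_tool(
  increments=[0,0,-1,0,0,0,-1,0,0,-3,0,0,0,-1,0,0,-4,0,0,0,-1,0,0,-4,0,0,0,-1,0,0,-3,0,0,0,-1,0,0,-2,0,0,0,-1,0,0,0,0,0,0,-1,0,0,0,0,0,0,-1,0,0,0,0,0,0,-1],
)

```text
t: 43.98
ee_pos: [0.6736, -0.173, 0.2608]
tool_rot: [0.703, 0.711, 0.001, -0.0]
force: [-0.1, 0.9, -0.9]
gripper_width: 0.0853
```

```bash
python3 - <<'E'
from bot import *
s=sense();T=pose(s);np.save("p34.npy",T);print(s["t"],s["ee_pos"],s["force"],s["gripper_width"])
cv2.imwrite("pics/w34.png",capture("wrist"));crop(capture("side"),215,120,405,295,4,"pics/s34.png");crop(capture("scene"),180,180,410,305,3,"pics/c34.png")
E
```

```text
43.9833 [ 0.67356915 -0.17295484  0.26078009] [-0.09703415  0.93445154 -0.91448398] 0.08531128378955682
```

View pics/s34.png

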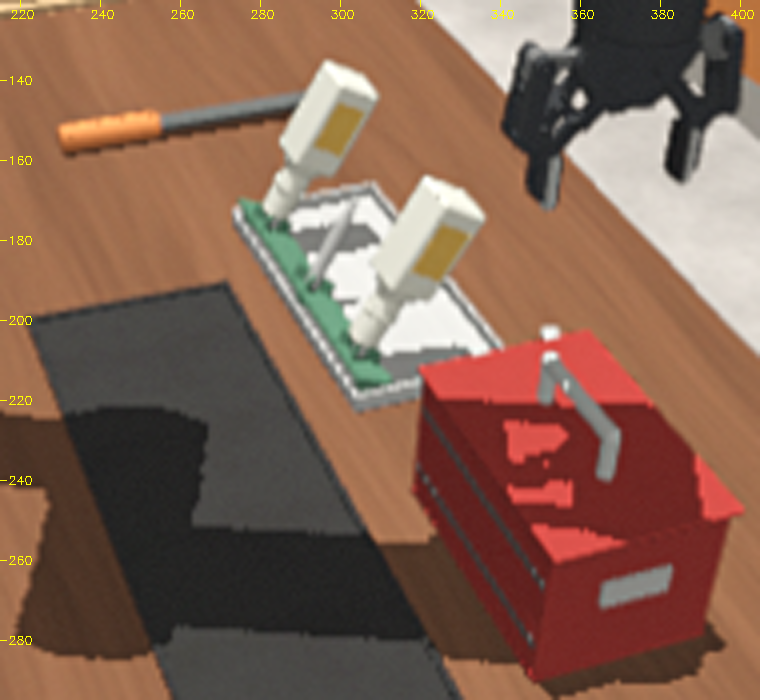

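View pics/w34.png

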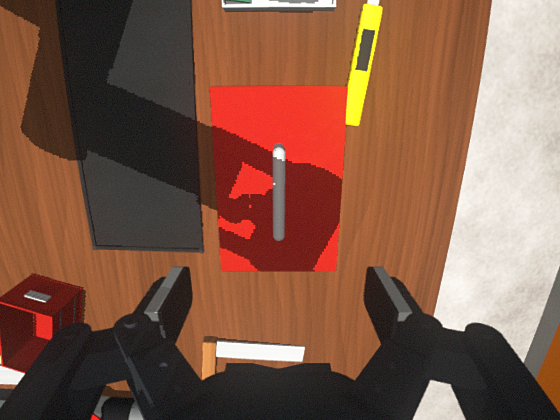

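View pics/c34.png

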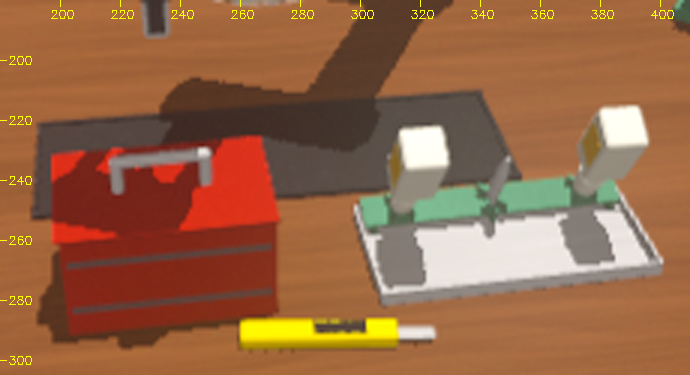

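```bash
python3 - <<'E'
from bot import *
S=cam("side");C=cam("scene")
for y in (.0735,.2735):
    F=np.array([.6255,y,.034]);
    for L in (0,.01,.02): print(y,L,proj(S,F+L*U).round(1),proj(C,F+L*U).round(1))
crop(capture("side"),270,130,340,215,8,"pics/s35.png")
T=np.load("p34.npy");c=cam("wrist",{"ee_pos":T[:3,3],"tool_rot":R.from_matrix(T[:3,:3]).as_quat()})
P=np.array([atz(c,u,.119) for u in [(210,86),(347,86),(338,271.5),(221,271.5)]]);print(P,P.mean(0))
E
```

```text
0.0735 0 [[304.7 204.3]] [[313.9 246.6]]
0.0735 0.01 [[306.1 201.8]] [[314.3 245.1]]
0.0735 0.02 [[307.4 199.3]] [[314.8 243.6]]
0.2735 0 [[283.5 172.5]] [[374.8 240.9]]
0.2735 0.01 [[284.6 170.2]] [[375.6 239.4]]
0.2735 0.02 [[285.8 167.8]] [[376.4 237.9]]
[[ 0.6062221  -0.0721619   0.119     ]
 [ 0.74155002 -0.07067313  0.119     ]
 [ 0.74752291 -0.27816694  0.119     ]
 [ 0.60749616 -0.27959993  0.119     ]] [ 0.6756978  -0.17515047  0.119     ]
```

View pics/s35.png

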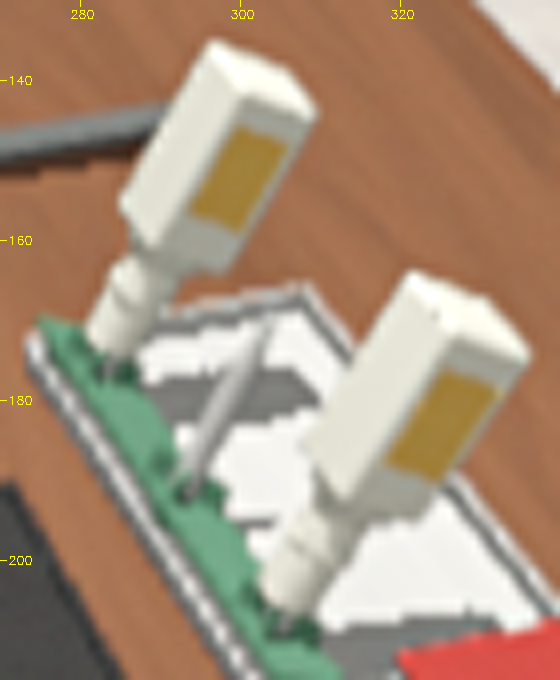

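The mouths are within about 1 px (3 mm) of the peg feet. The lid is 2.4 mm from the rim centre measured earlier. I'm handing in.

```bash
python3 - <<'E'
from rig import close_job,sense
print(sense()["t"]);print(close_job())
E
```

```text
44.1833
the job is handed in; nothing more can be done
None
```

The job is handed in, after about 44 s of robot time. Only three bottles were on the mat. The two sound ones hang neck down on the two outer pegs, the bent-necked one lies in the larger red tin, and its lid is back on.

**Last checks:**
- **Hung bottles:** both mouths sit within about 1 px (roughly 3 mm) of where the peg feet should appear. Each met a contact force of about 5–11 N at the expected depth before I let go.
- **Bent bottle:** before the lid went on, the wrist camera showed it lying flat on the tin's floor.
- **Lid:** it looks flat in the side view. The wrist camera put it about 2.4 mm from the rim centre, and the lid outline matches the starting picture to within 1 px.
- **Tools and gripper:** I never went near the knife, square or file. The gripper is open and clear of everything.

**What disagreed:** the fingertips really end about 3 cm behind the stated TCP. The first grip on the lid closed on air above the bar. Two deeper tries fixed it, and I used the corrected offset for every later grasp. Readings taken while the arm was still settling were up to 7 mm off, so I took later ones after it had settled.

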